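# Pack and close the hose-fitter's service caddy

## Robot

A 6-joint arm with a two-finger parallel gripper is mounted at the origin on the work surface. World frame = base frame: x ahead of the robot, y to its left, z up, the work surface at z = 0. Lengths are in m, angles in rad, forces in N, time in s.
With the tool pointing down it reaches from about 0.425 to 0.95 m from the base axis. Payload 3.5 kg.
Tool frame: the origin (TCP) lies at the very end of the fingers, on their centre line; the grasp point (between the pads) lies 19 mm behind it; z points along the fingers, y is the direction in which the jaws open and shut (so a half turn about z gives the same grasp; the last joint's range is limited). The gripper opens to 85 mm and grips with 20 to 120 N. Pads are 22 mm wide; open, the fingers measure 114 mm over their backs; the gripper's body (76 mm by 85 mm) begins 54 mm behind the grasp point. The pads swing forward as they close: fully open they stand 13 mm farther back than shut.
Start: joints at [1.192, 0.286, 1.577, -0, 1.279, -0.15], TCP at [0.153, 0.657, 0.231] pointing down, gripper open.
Joint ranges: [-2.77, 2.77], [-0.9, 2.22], [0.21, 2.48], [-1.53, 4.67], [0.24, 2.81], [-2.84, 2.84]. Speed limits (rad/s): [2.79, 2.79, 3.14, 3.14, 3.14, 3.14].

## Interface

Orientations are given as a unit quaternion [x, y, z, w].
In Python, from plant import get_state, read_camera, sign_off gives the robot as it stands.
- The arm moves only by the tool step_arm, never from a script. Its argument "targets" is a list that holds one entry, the list of rows, each a list of 5 numbers: the opening, from 0 (shut) to 1 (fully open), then the shift along the tool's x, y, z each as a share of 4 cm, from -1 to 1, then the turn about the tool's z as a share of 5 degrees, from -1 to 1. A call has 1 to 10 rows; each row shifts and turns the commanded pose from where the row before left it, along the tool's axes as they then stand; what a row does not reach is not made up. A row lasts 1/12 s, in which the tool goes at most 41.7 mm and 7.16 degrees, less where a joint would pass 70% of its speed; a pose out of reach is approached as far as the arm can. A call with a number of a shift or a turn outside -1 to 1 is refused whole. A call with a gripper value outside its range is refused whole. The fingers move at their own pace and stop on an object; "squeeze" is the grip in N (left out, the last holds). Time passes only in rows, so rows that do not move let the fingers close. It gives the time, the measured TCP pose, the force and the opening at its end, in the units of the state.
- get_state(): the state, without advancing time (a new reading comes with each control period).
- read_camera(name): name is "scene" or "top" or "wrist"; returns a dict with "pixels" (384x512x3 uint8, red, green, blue), "range_z" (384x512 float32, m along the optical axis (not along the pixel's ray), 0 where there is no reading), "mtx" (3x3 intrinsics, pixels), "k1" (the pictures are not rectified: a ray, as slopes to the right and down, at radius r is drawn at 1 + k1 r^2 times it, then the intrinsics apply), "rvec" (rotation vector, rad) and "tvec" (3), from world to camera coordinates, as OpenCV has them. Camera axes: x right, y down, z forward; pixel columns grow to the right and rows downward; lengths in m; the calibration is good to about 2 mm. A picture is of the moment at which its call begins.
- sign_off(): hands the job in, once; it reports no verdict.
The state is a dict: "time": time; "qpos": joint angles; "dq": joint speeds; "joint_efforts": joint torques, N m; "eef_pos": TCP position; "tcp_rot": TCP orientation; "contact_force": force on the tool from outside, world axes, zero at the start; "wrist_torque": the same for the moment, N m; "opening": opening from 0.0 (shut) to 1.0 (fully open).
Only numpy, scipy, OpenCV 4.12 (cv2) and the standard library are available. Lean on these libraries where they do the work, as an engineer would, in place of code of your own. Each camera call takes 0.05 s, during which the arm holds its last target.

## Task

Pack the service caddy for a hose repair call-out: put each hydraulic fitting that still wears its coloured protective caps into the caddy's bin of the same colour, and leave the two bare, uncapped fittings where they stand. Then close the caddy with its cover: tuck one long edge of the plate under the caddy's retaining lip and lower the opposite edge inside the stop strip, so that the cover lies flat on both ledges.

Things in the scene. Friction and masses are not known exactly. Their poses are not given: they have to be found in the camera images.
- union_capped_mid (a point): Straight hydraulic union standing on end: steel hexagon (32 mm across flats, 14 mm high) between two RED plastic caps (27 mm diameter), one above, one below; 50 mm tall, 0.22 kg. Point: its centre, 25 mm above its underside, amid the hexagon. z up along the fitting, y square to one pair of flats; further pairs every 60 degrees.
- elbow_capped_mid (a point): Hydraulic 90-degree elbow with YELLOW plastic caps: steel block, 28 mm cube, standing flat, one capped port (27 mm dia.) pointing up and one level along +x to 33 mm from the upright axis; 47 mm tall, 0.24 kg. Point: on the upright axis, 23.5 mm above the underside. z up; the block's faces square to y are free and flat, 28 mm apart, 28 mm high.
- tee_capped_mid (a point): Hydraulic tee with BLUE plastic caps: steel block, 28 mm cube, standing flat, one capped port (27 mm dia.) pointing up, two level along +x and -x, 66 mm over their ends; 47 mm tall, 0.29 kg. Point: on the upright axis, 23.5 mm above the underside. z up; the block's faces square to y are free and flat, 28 mm apart, 28 mm high.
- union_bare_mid (a point): Look-alike: the same 50 mm tall union standing on end, but WITHOUT caps: bare steel threads with dark grooves. Point and axes as for the capped union. It does not belong in the caddy.
- elbow_bare_mid (a point): Look-alike: the same 47 mm tall elbow, but WITHOUT caps: bare steel threads with dark grooves. Point and axes as for the capped elbow. It does not belong in the caddy.
- bin_red: Open RED plastic bin standing in the caddy, fixed: outside 100 (x) x 88 (y) x 56 mm high, walls and floor 2.5 mm. Origin: centre of its underside, 2 mm above the bench; z up, x and y parallel to the caddy's.
- bin_yellow: Open YELLOW plastic bin, size, axes and origin as the red one.
- bin_blue: Open BLUE plastic bin, size, axes and origin as the red one.
- caddy: Grey steel caddy, fixed, 296 mm long (y). Origin on the bench under the middle bin's centre, z up. Two ledges along y, 62 mm up, carry the cover. Over the ledge at -x: bare-metal retaining lip, underside 75, top 78 mm up, free edge at x -70, slot back wall at x -90. On the ledge at +x: stop strip, inner face at x 70, 72 mm up. End cheeks at y +/-145, 78 mm up. Cover has 13 mm play in x, 8 each way in y.
- cover_handle (a point): Loose cover of the caddy, flat on the bench at the start: aluminium plate 147 (x) x 274 (y) x 4 mm, 0.36 kg, alike both ways round, black bar handle over its middle: bar 14 wide (x), 100 long (y), 14 mm high, on feet at y +/-42 mm. Point: centre of the bar, 29 mm above the plate's underside, over the plate's centre. z up, y along bar and long side.

How it is judged:
At the end, for the whole second after the job is handed in: Red union, yellow elbow, blue tee each inside the bin of its colour (centre within 42 x 36 mm of the bin's middle); cover flat (0.04 rad) and square (0.1 rad) on both ledges, one edge under the lip, handle 87-95 mm up 9.5 mm about x = -10 mm, 12 mm in y; bare fittings within 30 mm; all at rest (x of union_capped_mid in the frame of bin_red between -0.042 and 0.042 m and y of union_capped_mid in the frame of bin_red between -0.036 and 0.036 m and z of union_capped_mid in the frame of bin_red between 0 and 0.048 m and linear speed of each of union_capped, elbow_capped, tee_capped, cover below 0.03 m/s and x of elbow_capped_mid in the frame of bin_yellow between -0.042 and 0.042 m and y of elbow_capped_mid in the frame of bin_yellow between -0.036 and 0.036 m and z of elbow_capped_mid in the frame of bin_yellow between 0 and 0.048 m and x of tee_capped_mid in the frame of bin_blue between -0.042 and 0.042 m and y of tee_capped_mid in the frame of bin_blue between -0.036 and 0.036 m and z of tee_capped_mid in the frame of bin_blue between 0 and 0.048 m and x of cover_handle in the frame of caddy between -0.0195 and -0.0005 m and y of cover_handle in the frame of caddy between -0.012 and 0.012 m and z of cover_handle in the frame of caddy between 0.087 and 0.095 m and angle between cover_handle's own z axis and vertical below 0.04 rad and angle between the y axis of cover_handle and the y axis of caddy, either way round below 0.1 rad and distance of each of union_bare_mid, elbow_bare_mid from where it was at the start of the episode below 0.03 m); the robot touches nothing.
It fails at once if a bare, uncapped fitting is moved by more than 30 mm (distance of any of union_bare_mid, elbow_bare_mid from where it was at the start of the episode above 0.03 m).
It also fails if it takes over 106 s, if anything falls off the work surface, if the arm or the gripper's body presses on something with over 40 N, if the wrist force passes 120 N, or if a joint passes its speed limit or range.

## Working session

There is one attempt and no reset: what is moved stays moved. The work goes in short steps, Python scripts to look and compute and a tool call to move; the robot and the scene stay as the last step left them, time stands still between calls to the robot, and variables do not carry over. Pictures are saved under pics/ and viewed, and the job is handed in when it is done.

Besides the shell and the picture viewer there is one more tool, called after "Emit:" as name(argument=value, ...) on one line, values as JSON. step_arm: Moves the arm, as the interface text tells. Shift numbers are shares of 4 cm and turn numbers shares of 5 degrees, none past 1 either way. Its arguments: {"type":"object","properties":{"targets":{"type":"array"},"squeeze":{"type":"number"}},"required":["targets"]}

```bash
ls; mkdir -p pics
python3 - <<'E'
from plant import *
import cv2,numpy as np
s=get_state();print({k:np.round(v,4) for k,v in s.items()})
for n in ("scene","top","wrist"):
    c=read_camera(n);cv2.imwrite(f"pics/{n}0.png",c["pixels"][:,:,::-1]);np.savez(f"{n}0.npz",**c)
    print(n,c["mtx"].tolist(),c["k1"],c["rvec"],c["tvec"])
E
```

```text
pics
{'time': np.float64(0.0), 'qpos': array([ 1.192 ,  0.2872,  1.5782, -0.    ,  1.2786, -0.15  ]), 'dq': array([-0.0001, -0.0028, -0.0014, -0.0003, -0.001 , -0.0009]), 'joint_efforts': array([ 3.00000e-04, -4.05980e+01, -2.92626e+01, -0.00000e+00,
        5.80000e-03,  0.00000e+00]), 'eef_pos': array([0.1528, 0.6568, 0.2299]), 'tcp_rot': array([ 1.141e-01,  9.935e-01, -1.100e-03, -3.000e-04]), 'contact_force': array([0.3465, 0.2254, 0.0253]), 'wrist_torque': array([0.0703, 0.0052, 0.0175]), 'opening': np.float64(1.0004)}
scene [[465.34869818067114, 0.0, 260.203234493506], [0.0, 465.34869818067114, 198.33243564110379], [0.0, 0.0, 1.0]] 0.0061253735429394615 [ 1.08281111  2.30955056 -1.05767737] [ 0.33046213 -0.19491188  1.50435009]
top [[360.2166783097911, 0.0, 260.67339712274156], [0.0, 360.2166783097911, 190.59485735395222], [0.0, 0.0, 1.0]] -0.021100526071910198 [ 2.20765034 -2.19865339  0.02627627] [-0.00605215  0.47334895  0.90726708]
wrist [[290.35481726860695, 0.0, 257.2413368987919], [0.0, 290.35481726860695, 194.66675085794913], [0.0, 0.0, 1.0]] -0.06516905308962578 [-2.28934917 -1.81897333 -0.2386737 ] [-0.67517111 -0.0338915   0.37856021]
```

View pics/scene0.png

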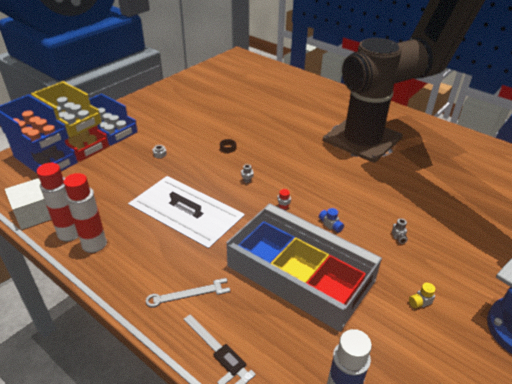

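View pics/top0.png

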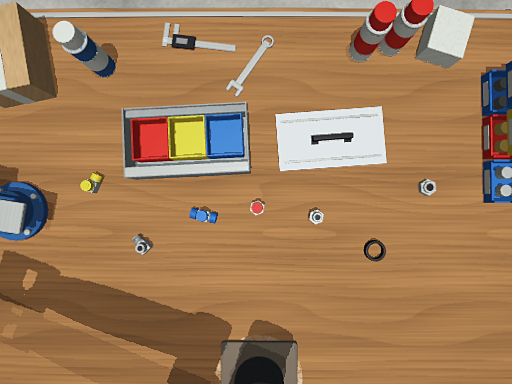

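View pics/wrist0.png

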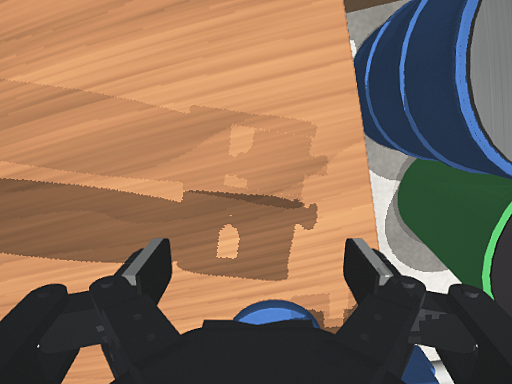

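```bash
cat > h.py <<'E'
import cv2,numpy as np
from scipy.spatial.transform import Rotation as R
def load(n): return dict(np.load(n))
def grab(n,tag):
    from plant import read_camera
    c=read_camera(n);cv2.imwrite(f"pics/{tag}.png",c["pixels"][:,:,::-1]);np.savez(f"{tag}.npz",**c);return c
def rays(c,uv):
    K=c["mtx"];d=(np.atleast_2d(uv).astype(float)-K[[0,1],[2,2]])/[K[0,0],K[1,1]]
    p=d.copy()
    for _ in range(8): p=d/(1+float(c["k1"])*(p**2).sum(1,keepdims=True))
    return np.c_[p,np.ones(len(p))]
def cloud(c):
    h,w=c["range_z"].shape
    u,v=np.meshgrid(np.arange(w),np.arange(h))
    r=rays(c,np.c_[u.ravel(),v.ravel()])*c["range_z"].reshape(-1,1)
    M=R.from_rotvec(c["rvec"].ravel()).as_matrix()
    return ((r-c["tvec"].ravel())@M).reshape(h,w,3)
def atz(c,uv,z):
    r=rays(c,uv);M=R.from_rotvec(c["rvec"].ravel()).as_matrix()
    o=-M.T@c["tvec"].ravel();d=r@M
    return o+d*((z-o[2])/d[:,2])[:,None]
def proj(c,P):
    M=R.from_rotvec(c["rvec"].ravel()).as_matrix()
    q=np.atleast_2d(P)@M.T+c["tvec"].ravel();p=q[:,:2]/q[:,2:]
    p=p*(1+float(c["k1"])*(p**2).sum(1,keepdims=True));K=c["mtx"]
    return p*[K[0,0],K[1,1]]+K[[0,1],[2,2]]
def crop(tag,x0,y0,x1,y1,s,out):
    im=cv2.imread(f"pics/{tag}.png")[y0:y1,x0:x1];cv2.imwrite(f"pics/{out}.png",cv2.resize(im,None,fx=s,fy=s,interpolation=cv2.INTER_CUBIC))
E
python3 - <<'E'
from h import *
crop("top0",60,90,260,260,4,"c1");crop("top0",240,90,440,260,4,"c2");crop("scene0",220,150,450,330,3.4,"c3")
c=load("top0.npz");P=cloud(c);Z=P[...,2]
print(np.median(Z[260:300,300:500]))
np.set_printoptions(precision=3,suppress=True)
for col in (150,187,225): print(col,[(r,round(float(P[r,col,0]),3),round(float(Z[r,col]),3)) for r in range(98,184,2)])
E
```

```text
0.0008019757678742196
150 [(98, 0.712, 0.002), (100, 0.707, 0.001), (102, 0.701, 0.002), (104, 0.697, -0.001), (106, 0.692, -0.001), (108, 0.669, 0.067), (110, 0.665, 0.064), (112, 0.661, 0.06), (114, 0.655, 0.063), (116, 0.651, 0.06), (118, 0.646, 0.06), (120, 0.646, 0.041), (122, 0.646, 0.019), (124, 0.644, 0.004), (126, 0.639, 0.003), (128, 0.633, 0.005), (130, 0.628, 0.007), (132, 0.623, 0.005), (134, 0.618, 0.005), (136, 0.613, 0.004), (138, 0.607, 0.007), (140, 0.602, 0.004), (142, 0.597, 0.006), (144, 0.592, 0.004), (146, 0.587, 0.006), (148, 0.581, 0.008), (150, 0.576, 0.006), (152, 0.571, 0.006), (154, 0.566, 0.004), (156, 0.56, 0.009), (158, 0.549, 0.059), (160, 0.548, 0.029), (162, 0.546, 0.002), (164, 0.541, 0.003), (166, 0.528, 0.08), (168, 0.523, 0.078), (170, 0.519, 0.079), (172, 0.514, 0.078), (174, 0.509, 0.077), (176, 0.505, 0.068), (178, 0.504, 0.009), (180, 0.5, 0.003), (182, 0.495, -0.001)]
187 [(98, 0.712, 0.001), (100, 0.707, 0.002), (102, 0.702, -0.0), (104, 0.696, 0.003), (106, 0.673, 0.068), (108, 0.67, 0.061), (110, 0.665, 0.062), (112, 0.659, 0.066), (114,
[... 917 characters left out ...]
0.656, 0.042), (118, 0.655, 0.023), (120, 0.654, 0.007), (122, 0.649, 0.003), (124, 0.644, 0.005), (126, 0.638, 0.007), (128, 0.633, 0.006), (130, 0.629, 0.004), (132, 0.623, 0.003), (134, 0.618, 0.003), (136, 0.612, 0.007), (138, 0.608, 0.002), (140, 0.603, 0.005), (142, 0.597, 0.007), (144, 0.592, 0.005), (146, 0.587, 0.004), (148, 0.582, 0.004), (150, 0.577, 0.005), (152, 0.572, 0.005), (154, 0.559, 0.06), (156, 0.557, 0.037), (158, 0.557, 0.003), (160, 0.552, 0.002), (162, 0.54, 0.062), (164, 0.534, 0.075), (166, 0.529, 0.077), (168, 0.524, 0.077), (170, 0.519, 0.079), (172, 0.515, 0.075), (174, 0.515, 0.016), (176, 0.511, 0.0), (178, 0.506, 0.0), (180, 0.5, -0.001), (182, 0.495, 0.003)]
```

View pics/c1.png

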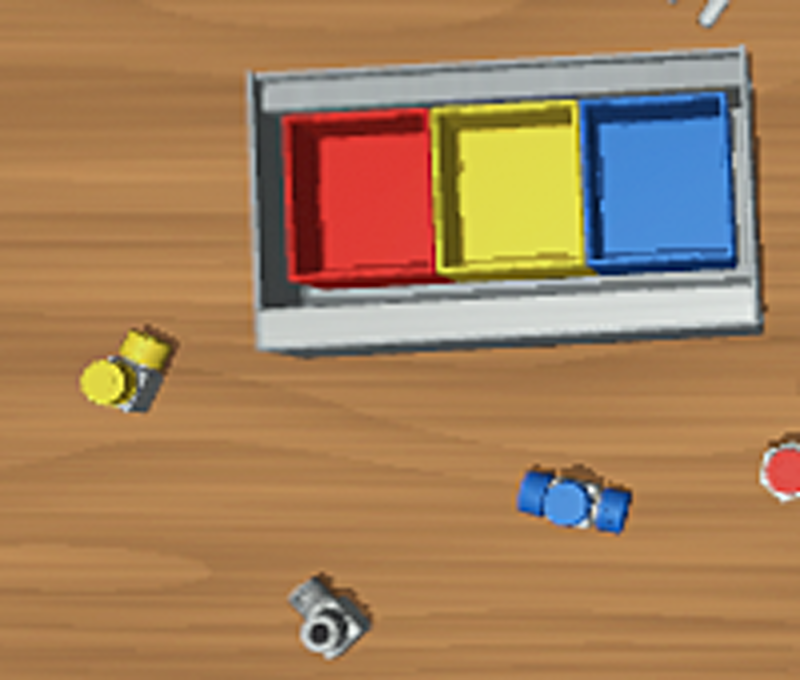

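View pics/c2.png

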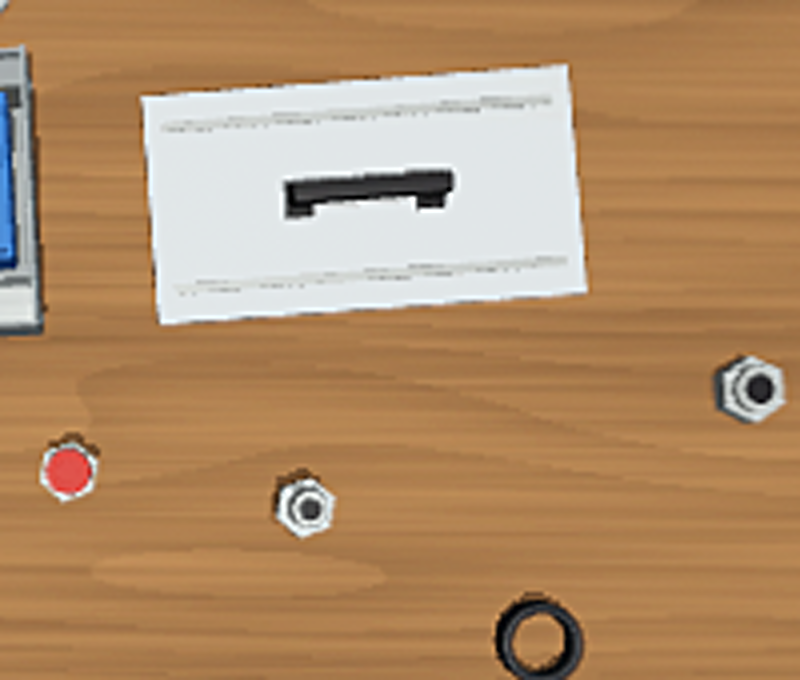

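View pics/c3.png

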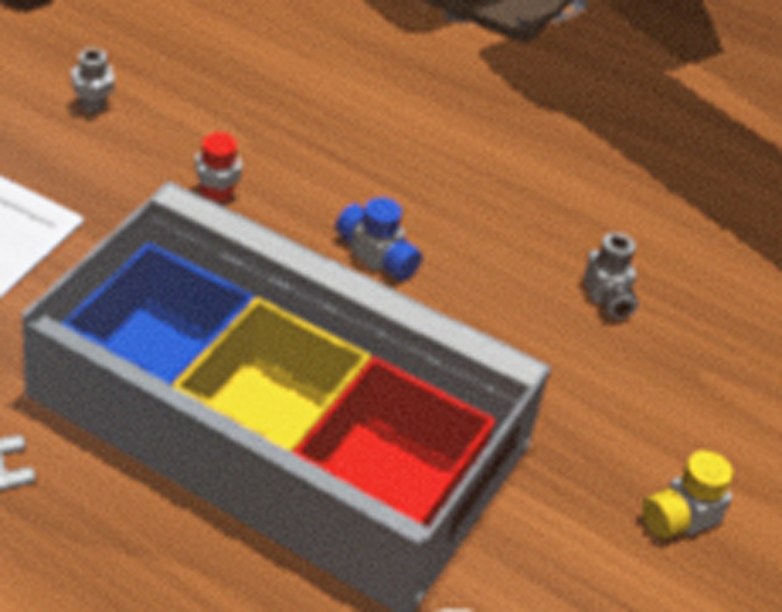

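Run:
```python
from h import *
np.set_printoptions(precision=4,suppress=True)
c=load("top0.npz");P=cloud(c)
def f(L,z,o=(60,90)):
    return atz(c,np.array([[o[0]+(u+.5)/4-.5,o[1]+(v+.5)/4-.5] for u,v in L]),z)
A=f([(248,73),(745,47),(762,330),(258,350),(262,310),(755,284)],.078);print("cad",A)
B=f([(284,115),(434,110),(580,103),(725,95),(738,268),(590,275),(442,280),(290,285)],.058);print("bins",B)
print("yel top",f([(105,382)],.047),"blue",f([(568,502)],.047),"red",f([(69,471)],.05,(240,90)))
print("bare un",f([(309,509)],.05,(240,90)),"bare elbow",f([(321,633)],.047))
C=f([(142,97),(568,65),(587,292),(161,325)],.004,(240,90));print("cover",C,C.mean(0))
H=f([(285,180),(452,170),(453,190),(287,200)],.036,(240,90));print("handle",H,H.mean(0))
# depth check
hsv=cv2.cvtColor(c["pixels"],cv2.COLOR_RGB2HSV)
def blob(name,m,zr,box):
    x0,y0,x1,y1=box;q=P[y0:y1,x0:x1];k=m[y0:y1,x0:x1]&(q[...,2]>zr[0])&(q[...,2]<zr[1]);q=q[k]
    print(name,len(q),q.mean(0),(q.max(0)+q.min(0))/2)
    w,v=np.linalg.eigh(np.cov((q[:,:2]).T));print("  axis",np.degrees(np.arctan2(v[1],v[0])),w**.5)
sat=hsv[...,1]>130;h=hsv[...,0]
blue=sat&(h>95)&(h<130);yel=sat&(h>22)&(h<35);red=(hsv[...,1]>150)&((h<6)|(h>174))
blob("tee all",blue,(.005,.06),(185,200,225,230));blob("tee top",blue,(.043,.06),(185,200,225,230))
blob("yel all",yel,(.008,.06),(75,165,110,200));blob("yel top",yel,(.042,.06),(75,165,110,200));blob("yel side",yel,(.02,.036),(75,165,110,200))
blob("red top",red,(.044,.06),(245,195,270,222))
allm=np.ones_like(red)
blob("cover",allm,(.002,.05),(270,100,392,176))
blob("handle",allm,(.026,.05),(290,120,370,160))
blob("bar elbow",allm,(.042,.06),(130,232,155,258));blob("bar un",allm,(.043,.06),(305,205,330,225))
print(get_state()["time"])
```

```text
cad [[0.6664 0.3263 0.078 ]
 [0.682  0.0313 0.078 ]
 [0.5145 0.0204 0.078 ]
 [0.5017 0.3174 0.078 ]
 [0.5253 0.3154 0.078 ]
 [0.5415 0.0246 0.078 ]]
bins [[0.6459 0.3118 0.058 ]
 [0.6489 0.2204 0.058 ]
 [0.6533 0.1319 0.058 ]
 [0.6583 0.0442 0.058 ]
 [0.5534 0.0357 0.058 ]
 [0.5489 0.1248 0.058 ]
 [0.5457 0.2142 0.058 ]
 [0.5424 0.3064 0.058 ]]
yel top [[0.4839 0.4237 0.047 ]] blue [[0.412  0.1387 0.047 ]] red [[0.4315 0.0046 0.05  ]]
bare un [[ 0.4092 -0.1403  0.05  ]] bare elbow [[0.3318 0.2884 0.047 ]]
cover [[ 0.6705 -0.0404  0.004 ]
 [ 0.6925 -0.3139  0.004 ]
 [ 0.5462 -0.3249  0.004 ]
 [ 0.524  -0.0529  0.004 ]] [ 0.6083 -0.183   0.004 ]
handle [[ 0.6113 -0.1277  0.036 ]
 [ 0.618  -0.2309  0.036 ]
 [ 0.6055 -0.2315  0.036 ]
 [ 0.5989 -0.1289  0.036 ]] [ 0.6084 -0.1798  0.036 ]
tee all 232 [0.4115 0.1389 0.0346] [0.4113 0.1398 0.0313]
  axis [167.4143  77.4143] [0.007  0.0193]
tee top 93 [0.4114 0.1401 0.0478] [0.4123 0.1402 0.0478]
  axis [175.1478  85.1478] [0.0065 0.0067]
yel all 205 [0.492  0.4176 0.037 ] [0.4931 0.4186 0.0316]
  axis [-120.1389  149.8611] [0.0074 0.0138]
yel top 102 [0.4839 0.424  0.0476] [0.4841 0.4242 0.047 ]
  axis [174.7548  84.7548] [0.0066 0.0074]
yel side 74 [0.5019 0.4119 0.0267] [0.4927 0.4143 0.0279]
  axis [-96.0058 173.9942] [0.0061 0.0102]
red top 85 [0.4312 0.0052 0.0505] [0.4311 0.0055 0.0502]
  axis [ -89.7044 -179.7044] [0.0063 0.0065]
cover 6615 [ 0.6089 -0.1825  0.006 ] [ 0.6109 -0.183   0.021 ]
  axis [-177.0528   92.9472] [0.0475 0.083 ]
handle 254 [ 0.6078 -0.1817  0.0359] [ 0.6083 -0.1818  0.0332]
  axis [-175.5418   94.4582] [0.0043 0.029 ]
bar elbow 68 [0.3315 0.2881 0.0473] [0.3316 0.2889 0.0464]
  axis [ -68.7428 -158.7428] [0.0054 0.0057]
bar un 74 [ 0.4096 -0.14    0.0503] [ 0.41   -0.1398  0.0489]
  axis [135.7078  45.7078] [0.0057 0.0061]Traceback (most recent call last):
  File "<stdin>", line 27, in <module>
NameError: name 'get_state' is not defined
```

Run:
```python
from h import *
np.set_printoptions(precision=3,suppress=True)
c=load("top0.npz");P=cloud(c)
for r in range(170,250,8): print(r,[tuple(np.round(P[r,u],2)) for u in range(2,56,9)])
w=load("wrist0.npz");Q=cloud(w);print(Q[320,270],Q[300,256],Q[100,100])
print(-R.from_rotvec(w["rvec"].ravel()).as_matrix().T@w["tvec"].ravel())
# elbow dir
def f(L,z,o=(60,90)):
    return atz(c,np.array([[o[0]+(u+.5)/4-.5,o[1]+(v+.5)/4-.5] for u,v in L]),z)
print(f([(128,336),(166,347)],.02), f([(148,349)],.027))
```

```text
170 [(np.float64(0.52), np.float64(0.67), np.float64(0.0)), (np.float64(0.52), np.float64(0.65), np.float64(-0.0)), (np.float64(0.52), np.float64(0.62), np.float64(0.0)), (np.float64(0.52), np.float64(0.6), np.float64(-0.0)), (np.float64(0.52), np.float64(0.57), np.float64(0.0)), (np.float64(0.52), np.float64(0.55), np.float64(0.0))]
178 [(np.float64(0.5), np.float64(0.67), np.float64(0.0)), (np.float64(0.5), np.float64(0.64), np.float64(0.0)), (np.float64(0.5), np.float64(0.62), np.float64(0.0)), (np.float64(0.5), np.float64(0.6), np.float64(0.0)), (np.float64(0.5), np.float64(0.57), np.float64(0.0)), (np.float64(0.5), np.float64(0.55), np.float64(0.0))]
186 [(np.float64(0.48), np.float64(0.65), np.float64(0.02)), (np.float64(0.48), np.float64(0.63), np.float64(0.02)), (np.float64(0.48), np.float64(0.61), np.float64(0.02)), (np.float64(0.48), np.float64(0.58), np.float64(0.02)), (np.float64(0.48), np.float64(0.57), np.float64(-0.0)), (np.float64(0.48), np.float64(0.55), np.float64(0.0))]
194 [(np.float64(0.46), np.float64(0.61), np.float64(0.08)), (np.float64(0.46), np.float64(0.6),
[... 1726 characters left out ...]
loat64(0.36), np.float64(0.6), np.float64(0.02)), (np.float64(0.36), np.float64(0.58), np.float64(0.02)), (np.float64(0.36), np.float64(0.57), np.float64(0.0)), (np.float64(0.36), np.float64(0.55), np.float64(0.0))]
242 [(np.float64(0.34), np.float64(0.67), np.float64(-0.0)), (np.float64(0.34), np.float64(0.64), np.float64(0.0)), (np.float64(0.34), np.float64(0.62), np.float64(-0.0)), (np.float64(0.34), np.float64(0.59), np.float64(0.0)), (np.float64(0.34), np.float64(0.57), np.float64(0.0)), (np.float64(0.34), np.float64(0.55), np.float64(0.0))]
[0.367 0.627 0.022] [0.344 0.611 0.   ] [ 0.022  0.485 -0.   ]
[0.089 0.673 0.373]
[[0.514 0.423 0.02 ]
 [0.507 0.399 0.02 ]] [[0.506 0.407 0.027]]
```

Emit:
step_arm(targets=[[[1,-0.9,-0.36,0,0],[1,-0.9,-0.36,0,0],[1,-0.9,-0.36,0,0],[1,-0.9,-0.36,0,0],[1,-0.9,-0.36,0,0],[1,-0.9,-0.36,0,0],[1,-0.9,-0.36,0,0],[1,-0.9,-0.36,0,0],[1,-0.9,-0.36,0,0],[1,-0.9,-0.36,0,0]]], squeeze=40)

```text
time: 0.98
eef_pos: [0.4722, 0.4341, 0.231]
tcp_rot: [0.114, 0.993, -0.0, -0.0]
contact_force: [0.3, 0.9, 0.7]
opening: 1.002
```

Emit:
step_arm(targets=[[[1,-0.4,-0.2,0,0],[1,0,0,0.5,1],[1,0,0,0.5,1],[1,0,0,0,1],[1,0,0,0,0.8],[1,0,0,0,0]]])

```text
time: 1.48
eef_pos: [0.4845, 0.4236, 0.1901]
tcp_rot: [0.277, 0.961, -0.001, -0.001]
contact_force: [-0.1, 1.0, 0.6]
opening: 0.997
```

```bash
cat >> h.py <<'E'
def st():
    from plant import get_state
    s=get_state();M=R.from_quat(s["tcp_rot"]).as_matrix()
    print("t %.2f"%s["time"],"tcp",np.round(s["eef_pos"],4),"yaw_y %.1f"%np.degrees(np.arctan2(M[1,1],M[0,1])),"tilt %.2f"%np.degrees(np.arccos(-M[2,2])),"F",np.round(s["contact_force"],1),"op %.3f"%s["opening"],"q6 %.2f"%s["qpos"][5])
    return s,M
def to(target,M,p):  # units of 40 mm in tool axes
    return M.T@(np.array(target)-p)/.04
E
python3 - <<'E'
from h import *
st();grab("wrist","w1")
E
```

```text
t 1.48 tcp [0.4845 0.4236 0.1901] yaw_y 57.8 tilt 0.12 F [-0.1  1.   0.6] op 0.997 q6 -0.45
```

View pics/w1.png

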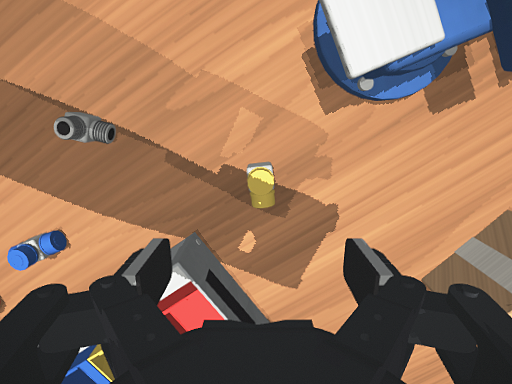

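Run:
```python
from h import *
np.set_printoptions(precision=4,suppress=True)
c=load("w1.npz");P=cloud(c);hsv=cv2.cvtColor(c["pixels"],cv2.COLOR_RGB2HSV);h=hsv[...,0]
m=(hsv[...,1]>110)&(h>20)&(h<36);m[:150]=0;m[215:]=0;m[:,:235]=0;m[:,290:]=0
for zr in((.043,.06),(.008,.035),(.005,.06)):
    q=P[m&(P[...,2]>zr[0])&(P[...,2]<zr[1])];w,v=np.linalg.eigh(np.cov(q[:,:2].T));print(len(q),q.mean(0),(q.min(0)+q.max(0))/2,np.degrees(np.arctan2(v[1],v[0])))
crop("w1",220,140,300,220,8,"w1c")
```

```text
533 [0.4841 0.4285 0.047 ] [0.4845 0.4283 0.0463] [-133.2087  136.7913]
347 [0.5046 0.4188 0.0251] [0.4946 0.4224 0.0233] [-121.2514  148.7486]
912 [0.4916 0.425  0.0384] [0.4946 0.4224 0.0306] [-116.2186  153.7814]
```

View pics/w1c.png

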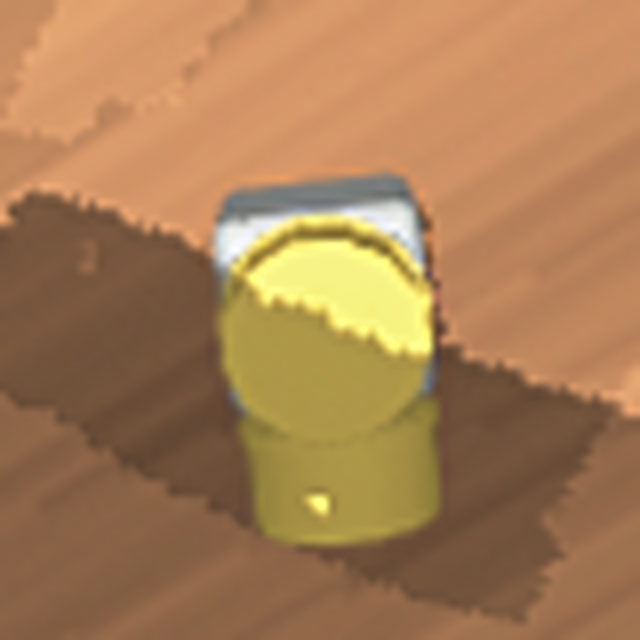

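Emit:
step_arm(targets=[[[1,0.04,0.06,0.8,-1],[1,0,0,0.9,0],[1,0,0,0.9,0],[1,0,0,0.9,0],[1,0,0,0.6,0],[1,0,0,0.4,0],[1,0,0,0.15,0],[1,0,0,0,0]]])

```text
time: 2.2
eef_pos: [0.4836, 0.4263, 0.0035]
tcp_rot: [0.234, 0.972, -0.001, -0.001]
contact_force: [-0.6, 0.7, -0.7]
opening: 1.0
```

Run:
```python
from h import *
st();grab("wrist","w2");st()
```

```text
t 2.20 tcp [0.4836 0.4263 0.0035] yaw_y 63.0 tilt 0.20 F [-0.6  0.7 -0.7] op 1.000 q6 -0.53
t 2.25 tcp [0.4847 0.4271 0.0053] yaw_y 63.0 tilt 0.02 F [-0.5  0.   0.6] op 0.998 q6 -0.53
```

View pics/w2.png

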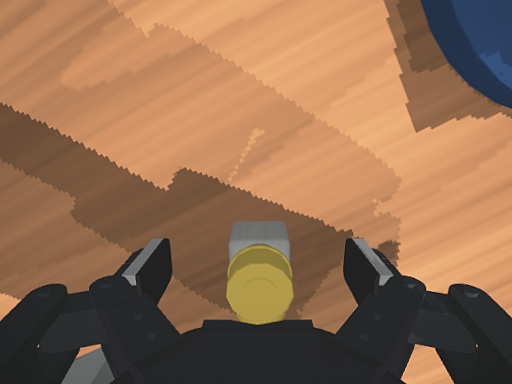

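Emit:
step_arm(targets=[[[0,0,0,0,0],[0,0,0,0,0],[0,0,0,0,0],[0,0,0,0,0],[0,0,0,0,0],[0,0,0,0,0],[0,0,0,0,0],[0,0,0,0,0]]], squeeze=60)

```text
time: 2.92
eef_pos: [0.4855, 0.4274, 0.0065]
tcp_rot: [0.234, 0.972, 0.001, 0.001]
contact_force: [-0.7, 0.2, 6.0]
opening: 0.313
```

Run:
```python
from h import *
st();grab("wrist","w3");st()
```

```text
t 2.92 tcp [0.4855 0.4274 0.0065] yaw_y 62.9 tilt 0.11 F [-0.7  0.2  6. ] op 0.313 q6 -0.53
t 2.97 tcp [0.4855 0.4274 0.0065] yaw_y 62.9 tilt 0.11 F [-0.4  0.1  6.1] op 0.317 q6 -0.53
```

View pics/w3.png

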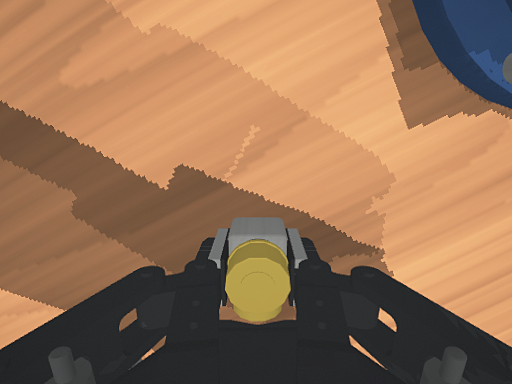

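Emit:
step_arm(targets=[[[0,0,0,-0.5,0],[0,0,0,-0.9,0],[0,0,0,-0.9,0],[0,0,0,-0.9,0],[0,0,0,-0.9,0]]])

```text
time: 3.38
eef_pos: [0.4835, 0.4262, 0.1689]
tcp_rot: [0.234, 0.972, -0.001, -0.001]
contact_force: [0.3, 1.3, -2.7]
opening: 0.316
```

Emit:
step_arm(targets=[[[0,-0.68,-0.547,0,0],[0,-0.68,-0.547,0,0],[0,-0.68,-0.547,0,0],[0,-0.68,-0.547,0,0],[0,-0.68,-0.547,0,0],[0,-0.68,-0.547,0,0],[0,-0.68,-0.547,0,0],[0,-0.68,-0.547,0,0],[0,0,0,0,0]]])

```text
time: 4.13
eef_pos: [0.6001, 0.1663, 0.1677]
tcp_rot: [0.237, 0.972, -0.002, -0.0]
contact_force: [-1.1, 0.8, -1.8]
opening: 0.314
```

Emit:
step_arm(targets=[[[0,0,0,0,1],[0,0,0,0,1],[0,0,0,0,1],[0,0,0,0,1],[0,0,0,0,1],[0,0,0,0,1],[0,0,0,0,1],[0,0,0,0,1],[0,0,0,0,0]]])

```text
time: 4.88
eef_pos: [0.5974, 0.1722, 0.1675]
tcp_rot: [0.553, 0.833, -0.001, -0.001]
contact_force: [0.4, -0.2, -2.7]
opening: 0.31
```

Run:
```python
from h import *
st();grab("wrist","w4");s,M=st();grab("scene","s4");print(to([.5992,.1728,.03],M,s["eef_pos"]))
```

```text
t 4.88 tcp [0.5974 0.1722 0.1675] yaw_y 22.8 tilt 0.18 F [ 0.4 -0.2 -2.7] op 0.310 q6 -0.28
t 4.93 tcp [0.5976 0.1722 0.1678] yaw_y 23.0 tilt 0.16 F [ 0.3  0.3 -1.9] op 0.314 q6 -0.28
[-0.0056669   0.05261782  3.4441436 ]
```

View pics/w4.png

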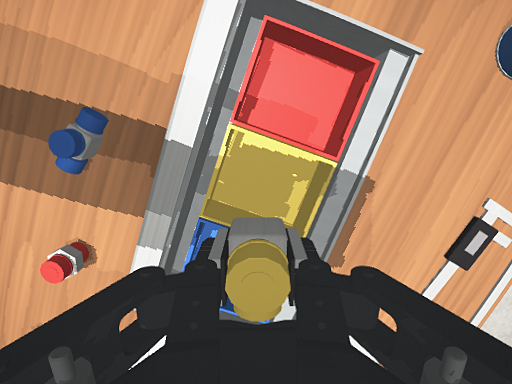

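View pics/s4.png

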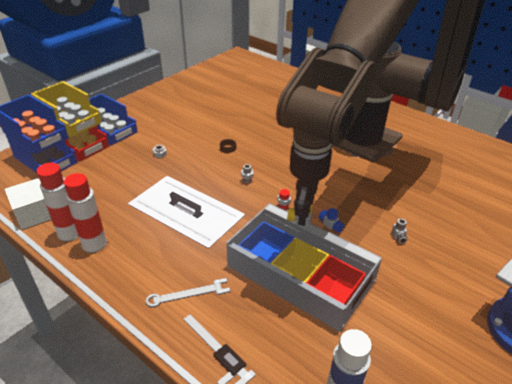

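Run:
```python
from h import *
np.set_printoptions(precision=4,suppress=True)
c=load("w4.npz");P=cloud(c)
# wrist estimates: red bin outer corners at z=.058
print(atz(c,[(266,16),(377,61),(339,160),(232,123)],.058), atz(c,[(266,16),(377,61),(339,160),(232,123)],.058).mean(0))
y=np.radians(2.8);o=np.array([.5992,.1728]);Rm=np.array([[np.cos(y),-np.sin(y)],[np.sin(y),np.cos(y)]])
for cy in(.09,0):
  pts=np.array([o+Rm@np.array([a*.05,cy+b*.044]) for a,b in((1,1),(-1,1),(-1,-1),(1,-1))]);print(proj(c,np.c_[pts,np.full(4,.058)]))
```

```text
[[0.5476 0.3088 0.058 ]
 [0.6443 0.3141 0.058 ]
 [0.6518 0.2283 0.058 ]
 [0.5538 0.2211 0.058 ]] [0.5994 0.2681 0.058 ]
[[372.4551  65.9316]
 [258.0226  19.1221]
 [222.4529 125.1756]
 [330.4617 165.2671]]
[[329.557  167.3766]
 [221.7095 127.4317]
 [191.9374 219.0952]
 [292.3778 253.0728]]
```

Emit:
step_arm(targets=[[[0,0.05,0.115,0.3,0],[0,0,0,0.9,0],[0,0,0,0.9,0],[0,0,0,0.8,0],[0,0,0,0.5,0],[0,0,0,0.3,0],[0,0,0,0.08,0],[0,0,0,0,0]]])

```text
time: 5.65
eef_pos: [0.6017, 0.1757, 0.0171]
tcp_rot: [0.552, 0.834, -0.001, -0.001]
contact_force: [0.1, 0.0, -2.1]
opening: 0.312
```

Emit:
step_arm(targets=[[[0.48,0,0,0,0],[0.48,0,0,0,0],[0.48,0,0,0,0],[0.48,0,0,0,0],[0.48,0,0,-0.3,0],[0.48,0,0,-0.7,0],[0.48,0,0,-0.9,0],[0.48,0,0,-0.9,0],[0.48,0,0,-0.9,0]]])

```text
time: 6.4
eef_pos: [0.602, 0.1756, 0.1691]
tcp_rot: [0.553, 0.833, 0.0, 0.0]
contact_force: [0.8, -0.2, 0.8]
opening: 0.482
```

Run:
```python
from h import *
s,M=st();grab("top","t5");print(to([.4115,.140,.19],M,s["eef_pos"]))
crop("top","t5"if 0 else 0,0,0,0,0,"") if 0 else crop("t5",60,60,300,260,3.3,"t5c")
```

```text
t 6.40 tcp [0.602  0.1756 0.1691] yaw_y 22.9 tilt 0.07 F [ 0.8 -0.2  0.8] op 0.482 q6 -0.28
[ 1.03184884 -4.7329395  -0.52850242]
```

View pics/t5c.png

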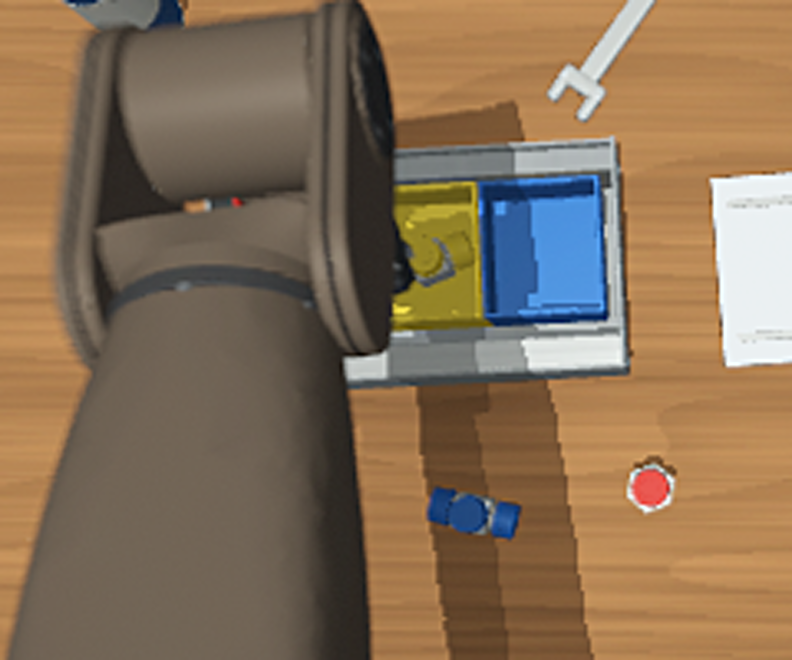

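Emit:
step_arm(targets=[[[1,0.17,-0.79,0,0],[1,0.17,-0.79,0,0],[1,0.17,-0.79,0,0],[1,0.17,-0.79,0,0],[1,0.17,-0.79,0,0],[1,0.17,-0.79,0,0],[1,0,0,-0.5,0.7],[1,0,0,0,0.8],[1,0,0,0,0.8],[1,0,0,0,0.8]]])

```text
time: 7.28
eef_pos: [0.4117, 0.1395, 0.1878]
tcp_rot: [0.661, 0.75, 0.001, 0.001]
contact_force: [-0.3, 0.2, -0.1]
opening: 0.995
```

Emit:
step_arm(targets=[[[1,0,0,0,1],[1,0,0,0,1],[1,0,0,0,1],[1,0,0,0,1],[1,0,0,0,0]]])

```text
time: 7.7
eef_pos: [0.4117, 0.1395, 0.1872]
tcp_rot: [0.781, 0.625, 0.001, 0.001]
contact_force: [0.5, -0.6, -0.3]
opening: 0.999
```

Run:
```python
from h import *
np.set_printoptions(precision=4,suppress=True)
s,M=st();c=grab("wrist","w6");P=cloud(c);hsv=cv2.cvtColor(c["pixels"],cv2.COLOR_RGB2HSV);h=hsv[...,0]
m=(hsv[...,1]>110)&(h>95)&(h<130)&(abs(P[...,0]-.4125)<.06)&(abs(P[...,1]-.141)<.06)
for zr in((.043,.06),(.008,.035),(.005,.06)):
    q=P[m&(P[...,2]>zr[0])&(P[...,2]<zr[1])];w,v=np.linalg.eigh(np.cov(q[:,:2].T));print(len(q),q.mean(0),(q.min(0)+q.max(0))/2,np.degrees(np.arctan2(v[1],v[0])))
print(to([.4125,.141,.007],M,s["eef_pos"]))
```

```text
t 7.70 tcp [0.4117 0.1395 0.1872] yaw_y -12.7 tilt 0.11 F [ 0.5 -0.6 -0.3] op 0.999 q6 0.31
541 [0.4125 0.1438 0.047 ] [0.4123 0.1435 0.0465] [168.9867  78.9867]
712 [0.4126 0.1463 0.0249] [0.4121 0.1439 0.025 ] [167.7513  77.7513]
1287 [0.4126 0.1454 0.0346] [0.4121 0.1439 0.0325] [167.7895  77.7895]
[0.038  0.0016 4.5053]
```

View pics/w6.png

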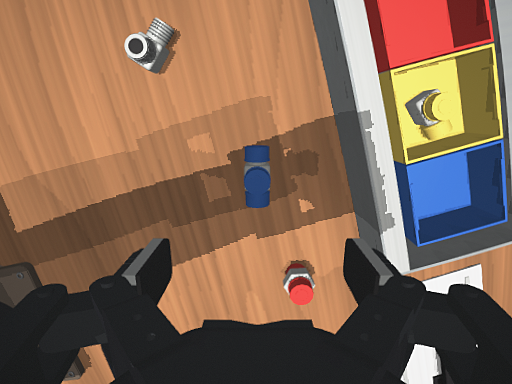

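Emit:
step_arm(targets=[[[1,0.05,0.0,0.8,0],[1,0,0,0.9,0],[1,0,0,0.9,0],[1,0,0,0.9,0],[1,0,0,0.6,0],[1,0,0,0.3,0],[1,0,0,0.1,0],[1,0,0,0,0]]])

```text
time: 8.42
eef_pos: [0.4114, 0.1413, 0.0055]
tcp_rot: [0.78, 0.626, -0.001, -0.001]
contact_force: [0.2, 0.2, -0.4]
opening: 1.0
```

Emit:
step_arm(targets=[[[0,0,0,0,0],[0,0,0,0,0],[0,0,0,0,0],[0,0,0,0,0],[0,0,0,0,0],[0,0,0,0,0],[0,0,0,0,0],[0,0,0,0,0]]])

```text
time: 9.08
eef_pos: [0.413, 0.1416, 0.0072]
tcp_rot: [0.78, 0.625, 0.001, 0.0]
contact_force: [-0.8, -0.2, 7.1]
opening: 0.312
```

Run:
```python
from h import *
st();grab("wrist","w7");st()
```

```text
t 9.08 tcp [0.413  0.1416 0.0072] yaw_y -12.6 tilt 0.10 F [-0.8 -0.2  7.1] op 0.312 q6 0.32
t 9.13 tcp [0.413  0.1416 0.0072] yaw_y -12.6 tilt 0.11 F [ 0.3 -0.4  6.2] op 0.314 q6 0.32
```

View pics/w7.png

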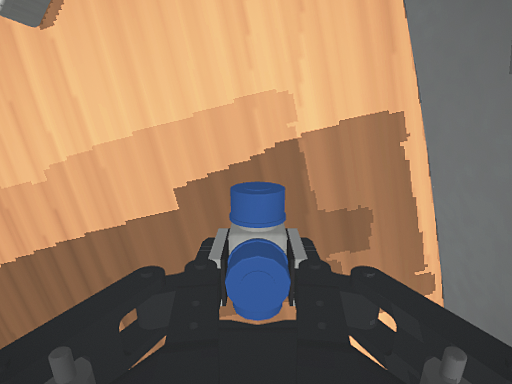

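Emit:
step_arm(targets=[[[0,0,0,-0.5,0],[0,0,0,-0.9,0],[0,0,0,-0.9,0],[0,0,0,-0.9,0],[0,0,0,-0.7,0],[0,0,0,0,0]]])

```text
time: 9.63
eef_pos: [0.4156, 0.1419, 0.1684]
tcp_rot: [0.78, 0.625, 0.005, 0.003]
contact_force: [0.9, 0.3, -1.6]
opening: 0.318
```

Emit:
step_arm(targets=[[[0,-0.05,0.72,0,0],[0,-0.05,0.72,0,0],[0,-0.05,0.72,0,0],[0,-0.05,0.72,0,0],[0,-0.05,0.72,0,0],[0,-0.05,0.72,0,0],[0,0,0.68,0,0],[0,0,0,0,-1],[0,0,0,0,-1],[0,0,0,0,-1]]])

```text
time: 10.47
eef_pos: [0.6034, 0.0857, 0.1587]
tcp_rot: [0.691, 0.723, -0.002, -0.002]
contact_force: [-0.2, 0.6, -2.5]
opening: 0.314
```

Run:
```python
from h import *
st();c=grab("wrist","w8");s,M=st();print(to([.6054,.0861,.016],M,s["eef_pos"]))
```

```text
t 10.47 tcp [0.6034 0.0857 0.1587] yaw_y 2.6 tilt 0.31 F [-0.2  0.6 -2.5] op 0.314 q6 -0.07
t 10.52 tcp [0.6032 0.0859 0.1588] yaw_y 2.8 tilt 0.30 F [-0.6  0.3 -2.2] op 0.311 q6 -0.07
[1.97673942e-03 7.39219717e-02 3.56904510e+00]
```

View pics/w8.png

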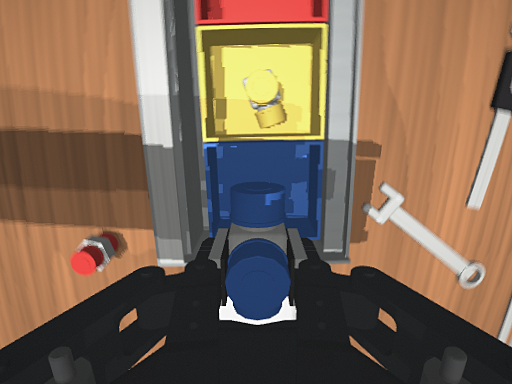

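Run:
```python
from h import *
np.set_printoptions(precision=4,suppress=True)
c=load("w8.npz")
Y=atz(c,[(197,26),(328,23),(326,140),(205,142)],.058);print(Y,Y.mean(0))
print(atz(c,[(134,0),(162,263),(165,0),(188,263)],.078))
print(atz(c,[(320,142),(207,145),(212,240),(316,238)],.058))
crop("w8",130,0,370,270,2.9,"w8c")
```

```text
[[0.5505 0.2191 0.058 ]
 [0.6508 0.2259 0.058 ]
 [0.6577 0.1368 0.058 ]
 [0.5574 0.1305 0.058 ]] [0.6041 0.1781 0.058 ]
[[0.5097 0.23   0.078 ]
 [0.5235 0.0277 0.078 ]
 [0.5319 0.2302 0.078 ]
 [0.5462 0.0291 0.078 ]]
[[0.6529 0.1349 0.058 ]
 [0.5591 0.128  0.058 ]
 [0.5637 0.0426 0.058 ]
 [0.658  0.049  0.058 ]]
```

View pics/w8c.png

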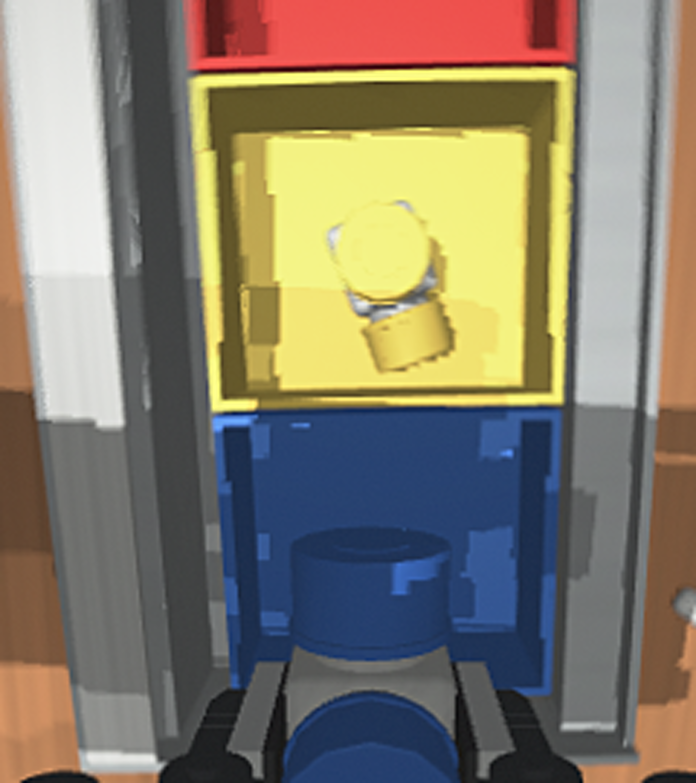

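Emit:
step_arm(targets=[[[0,0,0.1,0.3,0],[0,0,0,0.9,0],[0,0,0,0.8,0],[0,0,0,0.7,0],[0,0,0,0.5,0],[0,0,0,0.3,0],[0,0,0,0.06,0],[0,0,0,0,0]]])

```text
time: 11.18
eef_pos: [0.6076, 0.0863, 0.0182]
tcp_rot: [0.693, 0.721, -0.001, -0.001]
contact_force: [1.0, -0.5, -2.0]
opening: 0.308
```

Emit:
step_arm(targets=[[[0.48,0,0,0,0],[0.48,0,0,0,0],[0.48,0,0,0,0],[0.48,0,0,0,0],[0.48,0,0,-0.3,0],[0.48,0,0,-0.7,0],[0.48,0,0,-0.9,0],[0.48,0,0,-0.9,0],[0.48,0,0,-0.9,0]]])

```text
time: 11.93
eef_pos: [0.6084, 0.0862, 0.1707]
tcp_rot: [0.692, 0.722, 0.0, 0.0]
contact_force: [-0.5, 0.0, 0.9]
opening: 0.477
```

Run:
```python
from h import *
s,M=st();grab("scene","s9");print(to([.432,.0065,.19],M,s["eef_pos"]))
crop("scene","",0,0,0,0,"") if 0 else crop("s9",200,150,440,330,3.3,"s9c")
```

```text
t 11.93 tcp [0.6084 0.0862 0.1707] yaw_y 2.4 tilt 0.06 F [-0.5  0.   0.9] op 0.477 q6 -0.07
[-1.80777766 -4.48921643 -0.48824533]
```

View pics/s9c.png

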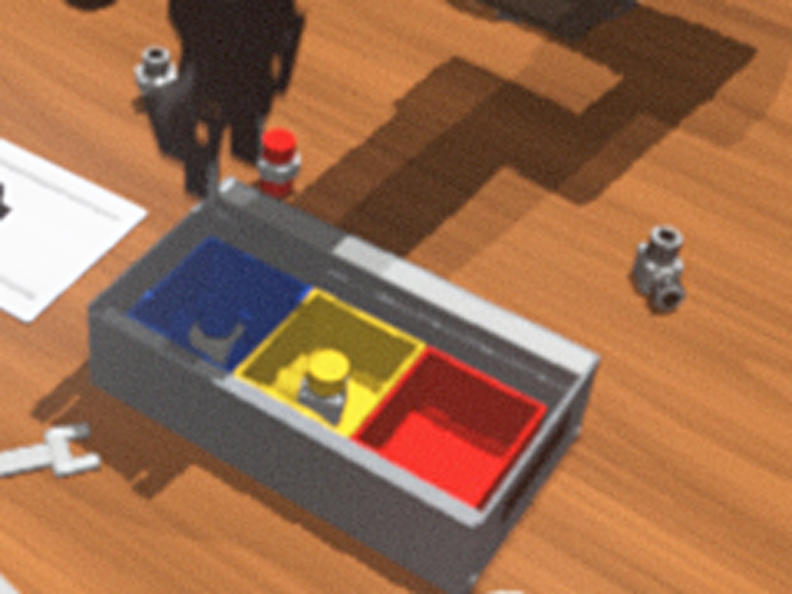

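Emit:
step_arm(targets=[[[1,-0.3,-0.75,-0.08,0],[1,-0.3,-0.75,-0.08,0],[1,-0.3,-0.75,-0.08,0],[1,-0.3,-0.75,-0.08,0],[1,-0.3,-0.75,-0.08,0],[1,-0.3,-0.75,-0.08,0],[1,0,0,0,0],[1,0,0,0,0]]])

```text
time: 12.65
eef_pos: [0.4313, 0.0064, 0.1882]
tcp_rot: [0.693, 0.721, 0.001, 0.001]
contact_force: [0.6, -0.3, 0.4]
opening: 1.001
```

Run:
```python
from h import *
np.set_printoptions(precision=4,suppress=True)
s,M=st();c=grab("wrist","w10");P=cloud(c)
uv=proj(c,[[.432,.0065,.05]])[0];print(uv,proj(c,[[.432,.0065,.032]]))
x,y=map(int,uv);crop("w10",x-40,y-50,x+40,y+30,8,"w10c")
hsv=cv2.cvtColor(c["pixels"],cv2.COLOR_RGB2HSV);h=hsv[...,0]
near=(abs(P[...,0]-.432)<.04)&(abs(P[...,1]-.007)<.04)
m=near&(hsv[...,1]>140)&((h<6)|(h>174))&(P[...,2]>.043);q=P[m];print(len(q),q.mean(0),(q.min(0)+q.max(0))/2)
```

```text
t 12.65 tcp [0.4313 0.0064 0.1882] yaw_y 2.3 tilt 0.20 F [ 0.6 -0.3  0.4] op 1.001 q6 -0.26
[257.4211 186.0537] [[257.3463 182.0731]]
559 [0.4324 0.009  0.0499] [0.4321 0.0083 0.0475]
```

View pics/w10.png

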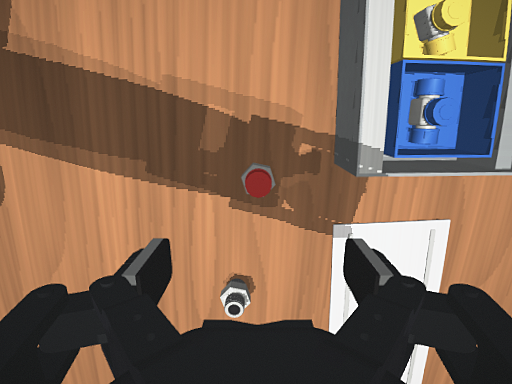

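View pics/w10c.png

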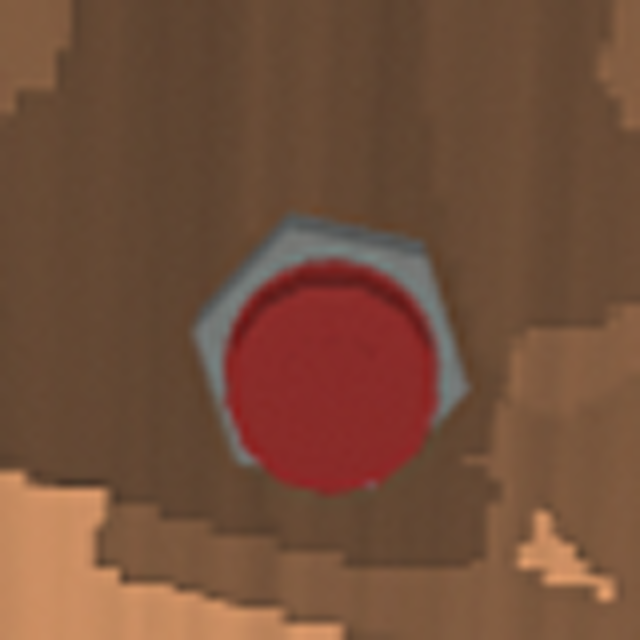

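Emit:
step_arm(targets=[[[1,0.02,0.02,0,-1],[1,0,0,0.3,-1],[1,0,0,0.3,-1],[1,0,0,0.5,-0.8],[1,0,0,0.9,0],[1,0,0,0.9,0],[1,0,0,0.9,0],[1,0,0,0.5,0],[1,0,0,0.2,0],[1,0,0,0,0]]])

```text
time: 13.53
eef_pos: [0.4318, 0.0082, 0.0051]
tcp_rot: [0.563, 0.826, -0.001, -0.002]
contact_force: [-1.4, 0.1, -0.1]
opening: 0.998
```

Run:
```python
from h import *
st();grab("wrist","w11");st()
```

```text
t 13.53 tcp [0.4318 0.0082 0.0051] yaw_y 21.4 tilt 0.25 F [-1.4  0.1 -0.1] op 0.998 q6 -0.59
t 13.58 tcp [0.4332 0.0078 0.0067] yaw_y 21.4 tilt 0.06 F [ 0.  -0.3 -0.3] op 1.002 q6 -0.59
```

View pics/w11.png

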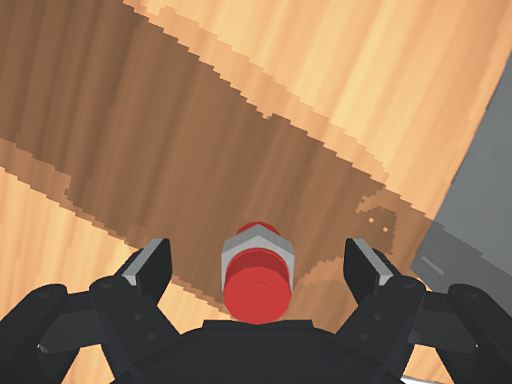

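Emit:
step_arm(targets=[[[0,0,0,0,0],[0,0,0,0,0],[0,0,0,0,0],[0,0,0,0,0],[0,0,0,0,0],[0,0,0,0,0],[0,0,0,0,0],[0,0,0,0,0]]])

```text
time: 14.25
eef_pos: [0.4333, 0.0073, 0.0082]
tcp_rot: [0.564, 0.826, 0.0, 0.001]
contact_force: [-1.7, -0.1, 5.5]
opening: 0.361
```

Emit:
step_arm(targets=[[[0,0,0,-0.4,0],[0,0,0,-0.8,0],[0,0,0,-0.9,0],[0,0,0,-0.9,0],[0,0,0,-0.9,0],[0,0,0,0,0]]])

```text
time: 14.75
eef_pos: [0.4369, 0.0067, 0.1709]
tcp_rot: [0.564, 0.826, 0.003, 0.007]
contact_force: [1.5, -0.0, -1.3]
opening: 0.359
```

Run:
```python
from h import *
s,M=st();grab("wrist","w12");o=[.602-.09*.058,.176+.09]
print(o,to(o+[.16],M,s["eef_pos"]))
```

```text
t 14.75 tcp [0.4369 0.0067 0.1709] yaw_y 21.4 tilt 0.88 F [ 1.5 -0.  -1.3] op 0.359 q6 -0.59
[0.59678, 0.266] [4.57936168 6.08211481 0.31108779]
```

View pics/w12.png

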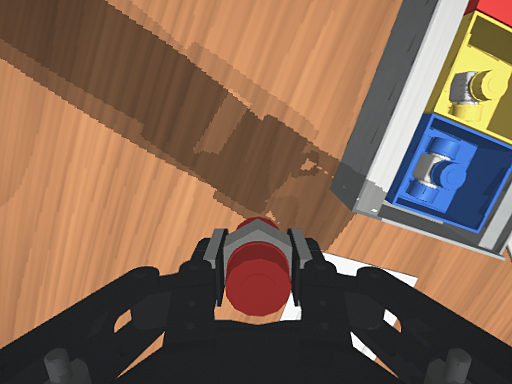

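Emit:
step_arm(targets=[[[0,0.5,0.67,0,0],[0,0.5,0.67,0,0],[0,0.5,0.67,0,0],[0,0.5,0.67,0,0],[0,0.5,0.67,0,0],[0,0.5,0.67,0,0],[0,0.5,0.67,0,0],[0,0.5,0.67,0,0],[0,0.5,0.67,0,0],[0,0,0,0,0]]])

```text
time: 15.63
eef_pos: [0.592, 0.2671, 0.1593]
tcp_rot: [0.562, 0.827, -0.0, -0.001]
contact_force: [-0.2, -0.0, -2.3]
opening: 0.364
```

Emit:
step_arm(targets=[[[0,0,0,0.3,0],[0,0,0,0.3,0]]])

```text
time: 15.8
eef_pos: [0.5903, 0.2628, 0.1361]
tcp_rot: [0.563, 0.826, -0.001, -0.001]
contact_force: [-0.7, -0.1, -3.0]
opening: 0.364
```

Run:
```python
from h import *
s,M=st();c=grab("wrist","w13");s,M=st();o=[.602-.09*.058,.176+.09]
print(o,to(o+[.018],M,s["eef_pos"]))
```

```text
t 15.80 tcp [0.5903 0.2628 0.1361] yaw_y 21.4 tilt 0.17 F [-0.7 -0.1 -3. ] op 0.364 q6 -0.11
t 15.85 tcp [0.588  0.2617 0.1324] yaw_y 21.4 tilt 0.53 F [-1.3 -1.  -5.5] op 0.364 q6 -0.11
[0.59678, 0.266] [0.01785918 0.26858575 2.8570063 ]
```

View pics/w13.png

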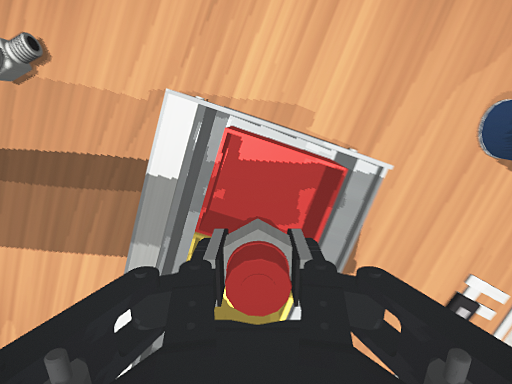

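Emit:
step_arm(targets=[[[0,0.02,0.22,0.2,0],[0,0,0,0.6,0],[0,0,0,0.6,0],[0,0,0,0.6,0],[0,0,0,0.5,0],[0,0,0,0.25,0],[0,0,0,0,0],[0,0,0,0,0]]])

```text
time: 16.52
eef_pos: [0.5985, 0.2663, 0.0281]
tcp_rot: [0.564, 0.826, -0.001, -0.001]
contact_force: [0.2, 0.0, -2.2]
opening: 0.362
```

Emit:
step_arm(targets=[[[0.53,0,0,0,0],[0.53,0,0,0,0],[0.53,0,0,0,0],[0.53,0,0,0,0],[0.53,0,0,-0.3,0],[0.53,0,0,-0.7,0],[0.53,0,0,-0.9,0],[0.53,0,0,-0.9,0],[0.53,0,0,-0.9,0],[0.53,0,0,-0.7,0]]])

```text
time: 17.35
eef_pos: [0.6002, 0.2675, 0.2102]
tcp_rot: [0.563, 0.826, 0.002, 0.002]
contact_force: [1.8, 0.2, -0.1]
opening: 0.527
```

Run:
```python
from h import *
s,M=st()
print(to([.6083,-.181,.2],M,s["eef_pos"]))
```

```text
t 17.35 tcp [0.6002 0.2675 0.2102] yaw_y 21.4 tilt 0.30 F [ 1.8  0.2 -0.1] op 0.527 q6 -0.11
[-10.51364413  -3.90508218   0.24188121]
```

Emit:
step_arm(targets=[[[0.7,-0.84,-0.312,0,0],[0.7,-0.84,-0.312,0,0],[0.7,-0.84,-0.312,0,0],[0.7,-0.84,-0.312,0,0],[0.7,-0.84,-0.312,0,0],[0.7,-0.84,-0.312,0,0],[0.7,-0.84,-0.312,0,0],[0.7,-0.84,-0.312,0,0],[0.7,-0.84,-0.312,0,0],[0.7,-0.84,-0.312,0,0]]])

```text
time: 18.18
eef_pos: [0.6056, -0.0929, 0.2067]
tcp_rot: [0.564, 0.826, 0.0, 0.001]
contact_force: [0.6, 0.5, -0.3]
opening: 0.698
```

Emit:
step_arm(targets=[[[0.7,-0.84,-0.312,0,0],[0.7,-0.84,-0.312,0,0],[0.7,-0.42,-0.15,0,0],[0.7,0,0,0,1],[0.7,0,0,0,1],[0.7,0,0,0,1],[0.7,0,0,0,0.4],[0.7,0,0,0,0]]])

```text
time: 18.85
eef_pos: [0.6076, -0.1809, 0.2063]
tcp_rot: [0.68, 0.733, 0.0, 0.001]
contact_force: [0.1, -0.4, -1.2]
opening: 0.698
```

Run:
```python
from h import *
np.set_printoptions(precision=4,suppress=True)
s,M=st();c=grab("wrist","w14");grab("top","t14");P=cloud(c)
near=(abs(P[...,0]-.608)<.03)&(abs(P[...,1]+.181)<.07)&(P[...,2]>.028)&(P[...,2]<.05);near[240:]&=True
q=P[near];w,v=np.linalg.eigh(np.cov(q[:,:2].T));print(len(q),q.mean(0),(q.min(0)+q.max(0))/2,q.min(0),q.max(0),np.degrees(np.arctan2(v[1],v[0])))
crop("t14",60,60,300,260,3.3,"t14c")
```

```text
t 18.85 tcp [ 0.6076 -0.1809  0.2063] yaw_y 4.4 tilt 0.09 F [ 0.1 -0.4 -1.2] op 0.698 q6 -0.53
1140 [ 0.6097 -0.1773  0.0358] [ 0.61   -0.1791  0.0353] [ 0.5996 -0.2288  0.0323] [ 0.6204 -0.1293  0.0383] [-175.3811   94.6189]
```

View pics/w14.png

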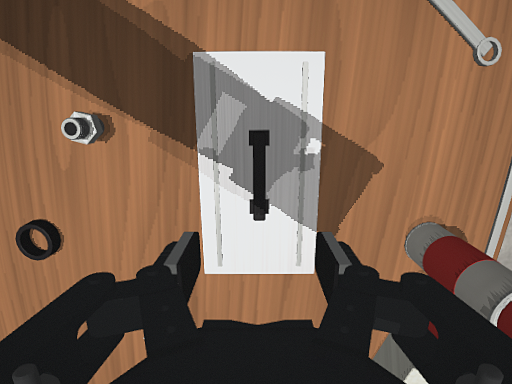

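View pics/t14c.png

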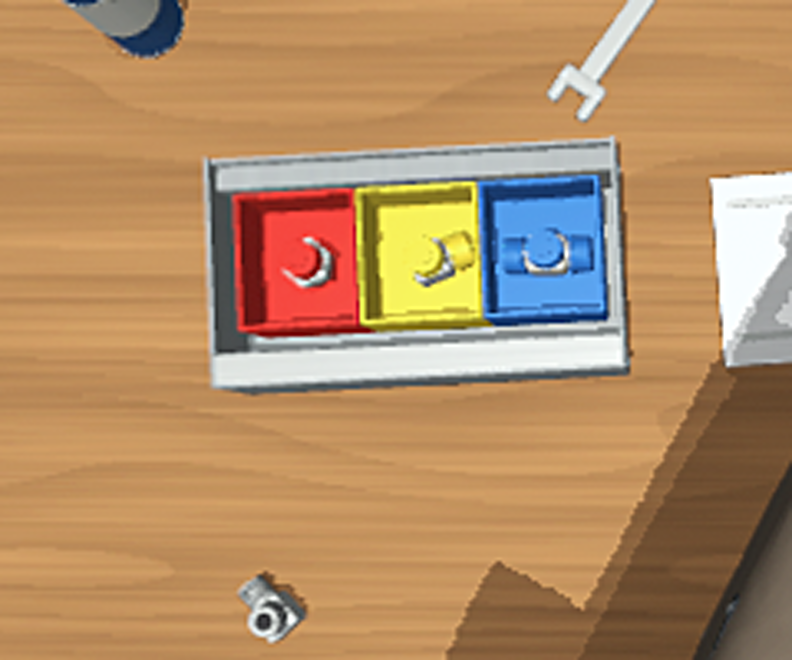

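Run:
```python
from h import *
np.set_printoptions(precision=4,suppress=True)
def prof(name,o,yaw,ys):
    c=load(name);P=cloud(c).reshape(-1,3);y=np.radians(yaw)
    d=P[:,:2]-o;X=d[:,0]*np.cos(y)+d[:,1]*np.sin(y);Y=-d[:,0]*np.sin(y)+d[:,1]*np.cos(y)
    k=(abs(Y-ys)<.015)&(abs(X)<.1)&(P[:,2]>-.01)
    print(name,ys)
    for a in np.arange(-.1,.1,.004):
        kk=k&(X>=a)&(X<a+.004)
        if kk.any(): z=P[kk,2]; print("  %.3f n%d  min %.3f med %.3f max %.3f"%(a+.002,kk.sum(),z.min(),np.median(z),z.max()))
prof("t14.npz",np.array([.602,.176]),3.3,.0)
prof("w8.npz",np.array([.602,.176]),3.3,.03)
print(-R.from_rotvec(load("top0.npz")["rvec"].ravel()).as_matrix().T@load("top0.npz")["tvec"].ravel())
crop("t14",90,90,270,190,4.4,"t14d")
```

```text
t14.npz 0.0
  -0.098 n22  min -0.003 med -0.000 max 0.003
  -0.094 n45  min -0.002 med 0.015 max 0.081
  -0.090 n26  min 0.012 med 0.077 max 0.082
  -0.086 n21  min 0.075 med 0.078 max 0.082
  -0.082 n25  min 0.076 med 0.079 max 0.080
  -0.078 n22  min 0.077 med 0.079 max 0.083
  -0.074 n19  min 0.076 med 0.079 max 0.081
  -0.070 n16  min 0.076 med 0.079 max 0.082
  -0.066 n6  min 0.061 med 0.062 max 0.063
  -0.058 n17  min 0.000 med 0.003 max 0.007
  -0.054 n18  min 0.000 med 0.003 max 0.004
  -0.050 n56  min -0.001 med 0.029 max 0.061
  -0.046 n15  min 0.057 med 0.058 max 0.062
  -0.038 n4  min 0.003 med 0.005 max 0.007
  -0.034 n19  min 0.003 med 0.004 max 0.009
  -0.030 n18  min 0.003 med 0.005 max 0.010
  -0.026 n16  min 0.002 med 0.005 max 0.008
  -0.022 n19  min 0.002 med 0.005 max 0.011
  -0.018 n20  min 0.002 med 0.006 max 0.031
  -0.014 n35  min 0.002 med 0.019 max 0.053
  -0.010 n30  min 0.003 med 0.039 max 0.056
  -0.006 n21  min 0.034 med 0.051 max 0.054
  -0.002 n22  min 0.031 med 0.051 max 0.055
  0.002 n19  min 0.030 med 0.052 max 0.055
  0.006 n21  min 0.033 med 0.05
[... 2034 characters left out ...]
.005 max 0.059
  0.022 n218  min 0.002 med 0.005 max 0.059
  0.026 n220  min 0.003 med 0.005 max 0.059
  0.030 n226  min 0.002 med 0.005 max 0.059
  0.034 n222  min 0.003 med 0.005 max 0.059
  0.038 n212  min 0.002 med 0.005 max 0.059
  0.042 n216  min 0.003 med 0.005 max 0.059
  0.046 n234  min 0.002 med 0.005 max 0.059
  0.050 n598  min 0.003 med 0.039 max 0.061
  0.054 n269  min 0.044 med 0.056 max 0.064
  0.058 n217  min 0.060 med 0.062 max 0.064
  0.062 n210  min 0.060 med 0.062 max 0.064
  0.066 n211  min 0.060 med 0.062 max 0.064
  0.070 n359  min 0.060 med 0.063 max 0.073
  0.074 n194  min 0.060 med 0.072 max 0.074
  0.098 n38  min -0.001 med 0.000 max 0.001
[ 0.4458 -0.0099  0.9211]
```

View pics/t14d.png

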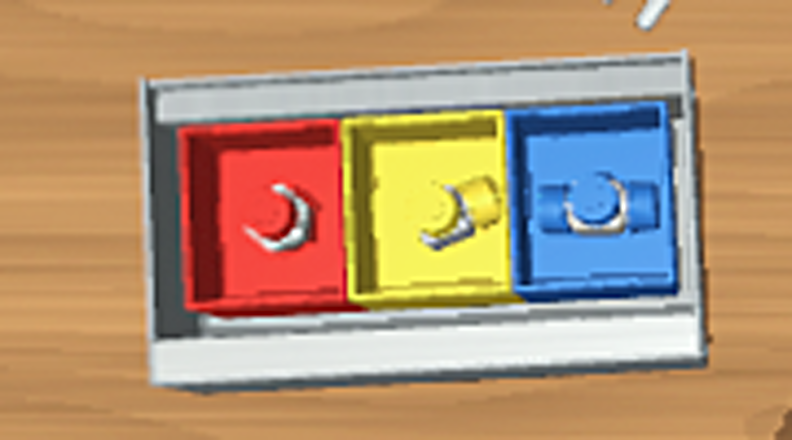

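Emit:
step_arm(targets=[[[0.7,0.03,0.035,0.8,0],[0.7,0,0,0.9,0],[0.7,0,0,0.9,0],[0.7,0,0,0.9,0],[0.7,0,0,0.7,0],[0.7,0,0,0.4,0],[0.7,0,0,0.15,0],[0.7,0,0,0,0],[0.7,0,0,0,0]]])

```text
time: 19.7
eef_pos: [0.6096, -0.1797, 0.0161]
tcp_rot: [0.679, 0.734, 0.0, 0.001]
contact_force: [0.9, -0.7, 0.4]
opening: 0.7
```

Run:
```python
from h import *
st();grab("wrist","w15");st()
```

```text
t 19.70 tcp [ 0.6096 -0.1797  0.0161] yaw_y 4.4 tilt 0.10 F [ 0.9 -0.7  0.4] op 0.700 q6 -0.52
t 19.75 tcp [ 0.6102 -0.18    0.017 ] yaw_y 4.4 tilt 0.20 F [0.4 0.6 0.6] op 0.698 q6 -0.52
```

View pics/w15.png

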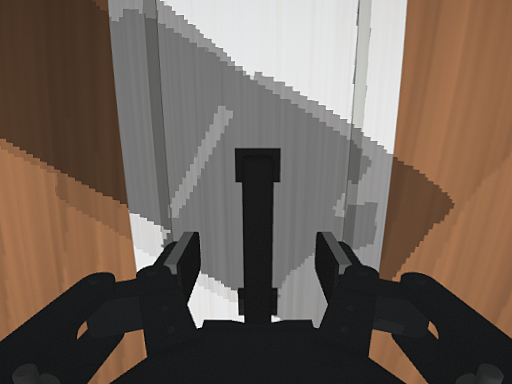

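Emit:
step_arm(targets=[[[0,0,0,0,0],[0,0,0,0,0],[0,0,0,0,0],[0,0,0,0,0],[0,0,0,0,0],[0,0,0,0,0],[0,0,0,0,0],[0,0,0,0,0]]], squeeze=50)

```text
time: 20.42
eef_pos: [0.6098, -0.1797, 0.0161]
tcp_rot: [0.68, 0.734, 0.0, 0.001]
contact_force: [0.7, 0.9, 5.9]
opening: 0.145
```

Run:
```python
from h import *
st();grab("wrist","w16");st()
```

```text
t 20.42 tcp [ 0.6098 -0.1797  0.0161] yaw_y 4.4 tilt 0.13 F [0.7 0.9 5.9] op 0.145 q6 -0.52
t 20.47 tcp [ 0.6097 -0.1797  0.0161] yaw_y 4.4 tilt 0.12 F [0.7 1.2 5.9] op 0.153 q6 -0.52
```

View pics/w16.png

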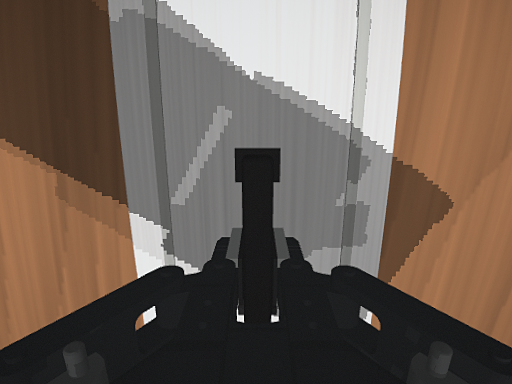

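Emit:
step_arm(targets=[[[0,0,0,-0.2,0],[0,0,0,-0.4,0],[0,0,0,-0.6,0],[0,0,0,-0.7,0],[0,0,0,-0.7,0],[0,0,0,-0.7,0],[0,0,0,-0.5,0],[0,0,0,-0.2,0],[0,0,0,0,0]]])

```text
time: 21.22
eef_pos: [0.6091, -0.1797, 0.1762]
tcp_rot: [0.679, 0.734, 0.0, 0.001]
contact_force: [0.8, -0.3, -3.9]
opening: 0.153
```

Run:
```python
from h import *
s,M=st();grab("scene","s17");s,M=st();print(to([.6095,.1764,.17],M,s["eef_pos"]))
```

```text
t 21.22 tcp [ 0.6091 -0.1797  0.1762] yaw_y 4.4 tilt 0.11 F [ 0.8 -0.3 -3.9] op 0.153 q6 -0.52
t 21.27 tcp [ 0.6081 -0.1792  0.1741] yaw_y 4.4 tilt 0.08 F [-0.4  0.3 -5.3] op 0.147 q6 -0.52
[8.86205005 0.71548529 0.10519841]
```

View pics/s17.png

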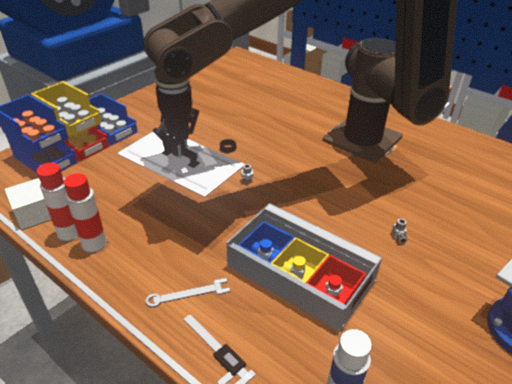

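Emit:
step_arm(targets=[[[0,0.3,0.02,0,0],[0,0.6,0.05,0,0],[0,0.75,0.06,0,0],[0,0.75,0.06,0,0],[0,0.75,0.06,0,0],[0,0.75,0.06,0,0],[0,0.75,0.06,0,0],[0,0.75,0.06,0,0],[0,0.75,0.06,0,0],[0,0.75,0.06,0,0]]])

```text
time: 22.1
eef_pos: [0.6072, 0.0998, 0.1715]
tcp_rot: [0.679, 0.734, -0.002, -0.002]
contact_force: [0.5, 0.6, -4.3]
opening: 0.146
```

Emit:
step_arm(targets=[[[0,0.75,0.06,0,0],[0,0.6,0.06,0,0],[0,0.4,0.03,0,0],[0,0.2,0.02,0,0.2],[0,0,0,0,0],[0,0,0,0,0]]])

```text
time: 22.6
eef_pos: [0.6086, 0.1763, 0.1721]
tcp_rot: [0.685, 0.728, -0.002, -0.001]
contact_force: [-0.5, -0.3, -4.3]
opening: 0.148
```

Run:
```python
from h import *
s,M=st();grab("scene","s18");grab("wrist","w18");s,M=st();print(to([.6095,.1764,.10],M,s["eef_pos"]))
crop("s18",200,150,440,330,3.3,"s18c")
```

```text
t 22.60 tcp [0.6086 0.1763 0.1721] yaw_y 3.5 tilt 0.29 F [-0.5 -0.3 -4.3] op 0.148 q6 0.06
t 22.70 tcp [0.6094 0.1753 0.1733] yaw_y 3.4 tilt 0.17 F [ 0.2 -0.9 -5.1] op 0.151 q6 0.06
[0.02897207 0.00904269 1.83140502]
```

View pics/s18c.png

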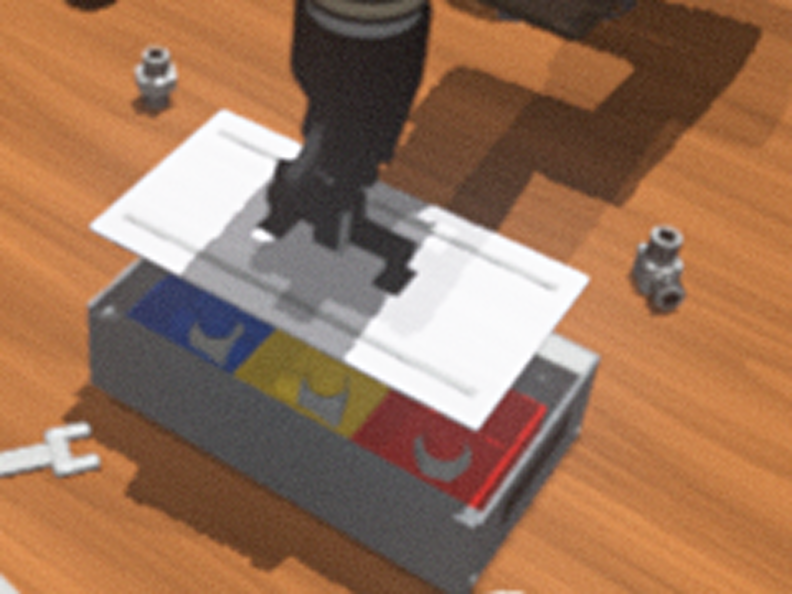

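View pics/w18.png

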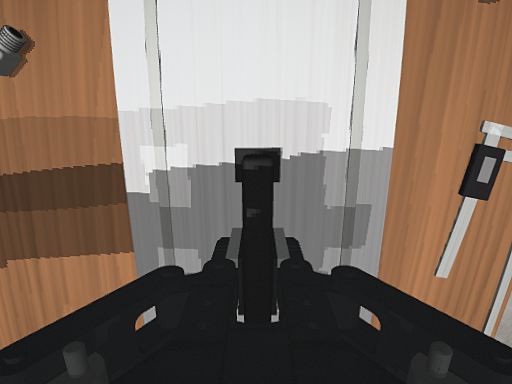

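Emit:
step_arm(targets=[[[0,0.02,0,0.4,0],[0,0,0,0.6,0],[0,0,0,0.5,0],[0,0,0,0.25,0],[0,0,0,0,0],[0,0,0,0,0]]])

```text
time: 23.2
eef_pos: [0.6101, 0.1759, 0.1045]
tcp_rot: [0.686, 0.727, -0.001, -0.0]
contact_force: [0.8, 0.5, -4.6]
opening: 0.154
```

Run:
```python
from h import *
s,M=st();grab("scene","s19");grab("wrist","w19");s,M=st()
crop("s19",215,180,395,330,4.4,"s19c")
```

```text
t 23.20 tcp [0.6101 0.1759 0.1045] yaw_y 3.3 tilt 0.08 F [ 0.8  0.5 -4.6] op 0.154 q6 0.06
t 23.30 tcp [0.6116 0.1763 0.1067] yaw_y 3.4 tilt 0.17 F [ 0.2  0.3 -4. ] op 0.149 q6 0.06
```

View pics/s19c.png

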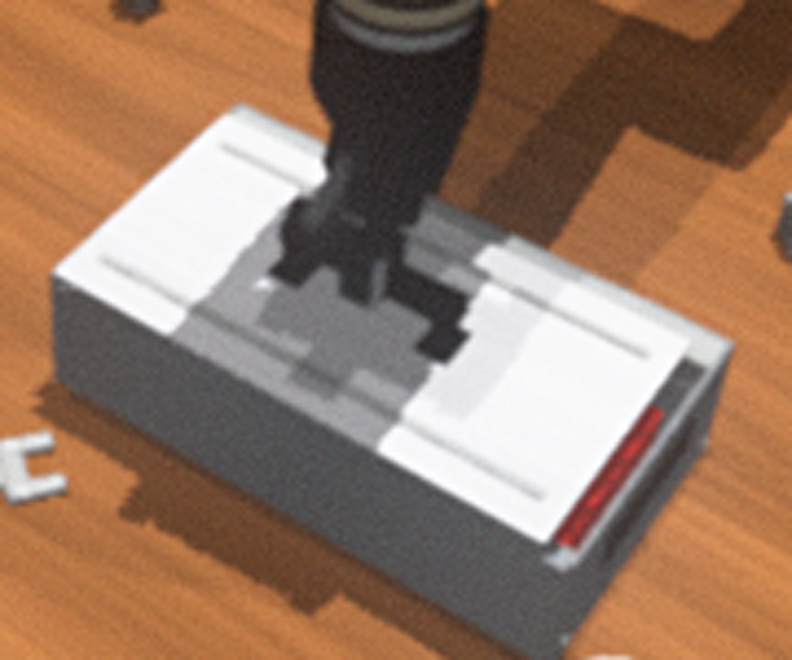

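View pics/w19.png

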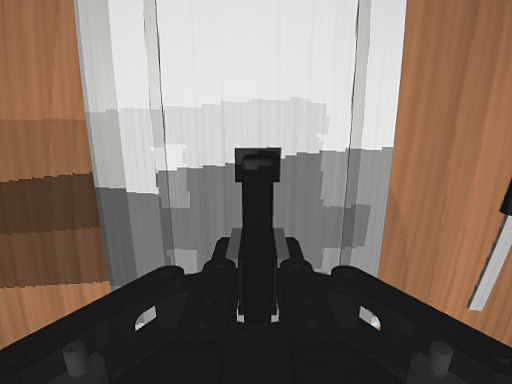

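Run:
```python
from h import *
crop("s17",215,195,395,335,4.4,"s17c")
```

```text
(no output)
```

View pics/s17c.png

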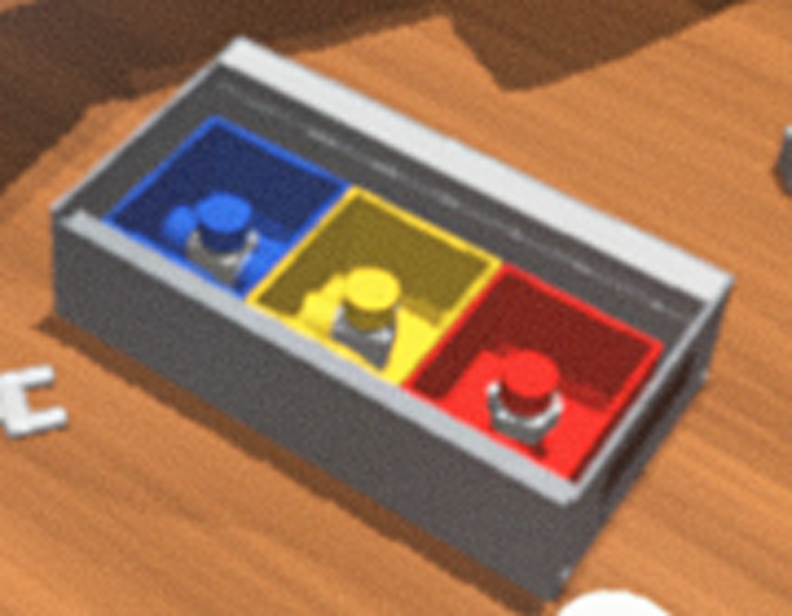

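Run:
```python
from h import *
np.set_printoptions(precision=4,suppress=True)
c=load("s19.npz")
def f(L,z,o): return atz(c,np.array([[o[0]+(u+.5)/4.4-.5,o[1]+(v+.5)/4.4-.5] for u,v in L]),z)
A=f([(238,38),(733,280),(53,207),(575,500)],.078,(215,195));print("caddy",A[:,:2],A.mean(0))
L=f([(222,65),(705,300)],.078,(215,195));print("lip",L[:,:2])
C=f([(240,110),(690,338),(548,543),(55,272)],.0945,(215,180));print("plate",C[:,:2],C.mean(0))
yaw=lambda d:np.degrees(np.arctan2(-d[0],d[1]))
print(yaw(A[1]-A[0]),yaw(A[3]-A[2]),yaw(L[1]-L[0]),yaw(C[1]-C[0]),yaw(C[2]-C[3]))
print(np.linalg.norm(C[1]-C[0]),np.linalg.norm(C[2]-C[1]))
print(np.linalg.norm(A[1]-A[0]),np.linalg.norm(A[3]-A[2]),np.linalg.norm(A[3]-A[1]))
# plate depth
P=cloud(c);k=(P[...,2]>.085)&(P[...,2]<.1)&(c["pixels"].min(2)>150);q=P[k];print(q.min(0),q.max(0),np.median(q[:,2]),np.linalg.lstsq(np.c_[q[:,:2],np.ones(len(q))],q[:,2],rcond=None)[0])
```

```text
caddy [[0.5225 0.0242]
 [0.5067 0.3199]
 [0.6845 0.0343]
 [0.6689 0.3288]] [0.5957 0.1768 0.078 ]
lip [[0.5457 0.0316]
 [0.5273 0.3157]]
plate [[0.5409 0.0396]
 [0.5312 0.3065]
 [0.6781 0.3182]
 [0.6951 0.0458]] [0.6113 0.1775 0.0945]
3.0443591652640922 3.02892075466858 3.709522822259085 2.0991657523239082 3.561124599321053
0.2670714421922472 0.1474228151586108
0.2960607048886239 0.29494644318862945 0.16244057148938792
[ 0.5297 -0.7099  0.0864] [0.6923 0.3157 0.0989] 0.0916020641727 [-0.0038 -0.      0.094 ]
```

Run:
```python
from h import *
np.set_printoptions(precision=4,suppress=True)
crop("w19",60,0,420,270,2.2,"w19c")
```

```text
(no output)
```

View pics/w19c.png

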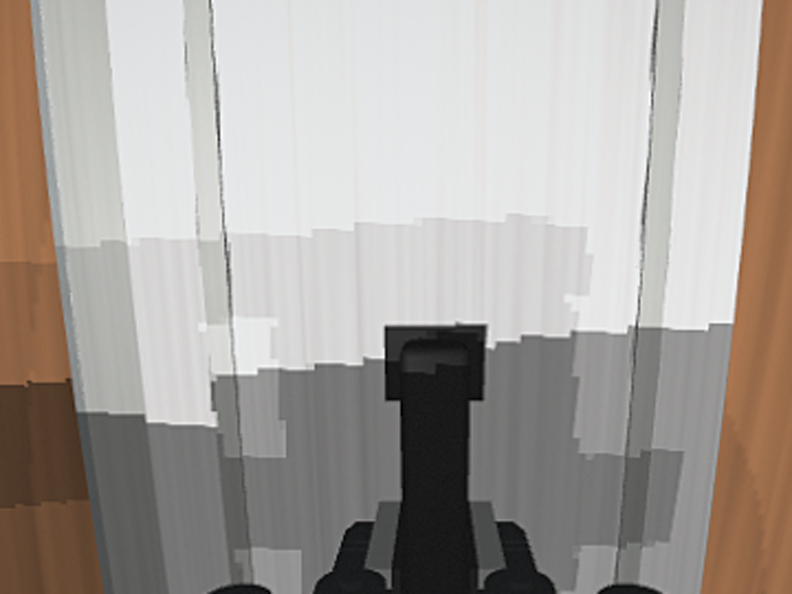

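Run:
```python
from h import *
np.set_printoptions(precision=4,suppress=True)
c=load("w19.npz")
f=lambda L,z:atz(c,np.array([[60+(u+.5)/2.2-.5,(v+.5)/2.2-.5] for u,v in L]),z)[:,:2]
A=f([(38,20),(66,300),(100,550)],.078);B=f([(109,20),(135,300),(159,550)],.0945);E=f([(762,20),(737,300),(705,580)],.0945)
print(A,B,E);
yaw=lambda d:np.degrees(np.arctan2(-d[0],d[1]))
print(yaw(A[0]-A[2]),yaw(B[0]-B[2]),yaw(E[0]-E[2]))
n=np.array([np.cos(.058),np.sin(.058)]);print((B-A)@n,(E-B)@n)
```

```text
[[0.5057 0.2963]
 [0.5091 0.2272]
 [0.5128 0.1541]] [[0.5321 0.2913]
 [0.5358 0.2296]
 [0.5382 0.1639]] [[0.6768 0.3   ]
 [0.6806 0.2381]
 [0.6856 0.1635]]
2.8430954481664146 2.7484456151232415 3.67106251426017
[0.026  0.0268 0.0259] [0.145  0.1451 0.1472]
```

Emit:
step_arm(targets=[[[0,0.03,0.04,0,0],[0,0,0,0.1,0],[0,0,0,0.15,0],[0,0,0,0.1,0],[0,0,0,0.05,0],[0,0,0,0,0]]], squeeze=22)

```text
time: 23.8
eef_pos: [0.6113, 0.1778, 0.0884]
tcp_rot: [0.686, 0.728, -0.001, -0.0]
contact_force: [-0.1, -0.4, -3.2]
opening: 0.151
```

Run:
```python
from h import *
s,M=st();grab("scene","s20");grab("wrist","w20");s,M=st()
crop("s20",215,180,395,330,4.4,"s20c")
```

```text
t 23.80 tcp [0.6113 0.1778 0.0884] yaw_y 3.4 tilt 0.10 F [-0.1 -0.4 -3.2] op 0.151 q6 0.06
t 23.90 tcp [0.6119 0.1778 0.0888] yaw_y 3.4 tilt 0.01 F [-0.5 -0.4 -4.2] op 0.151 q6 0.06
```

View pics/s20c.png

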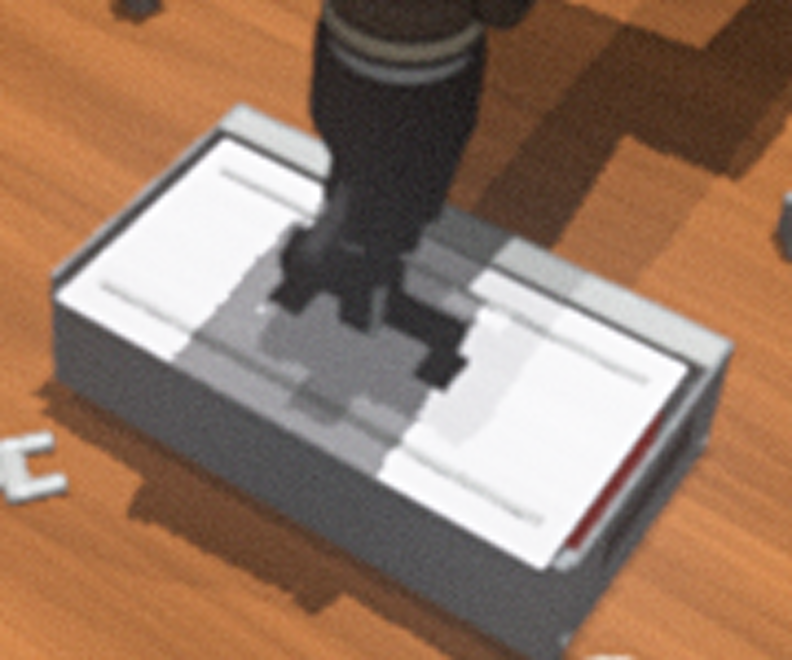

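View pics/w20.png

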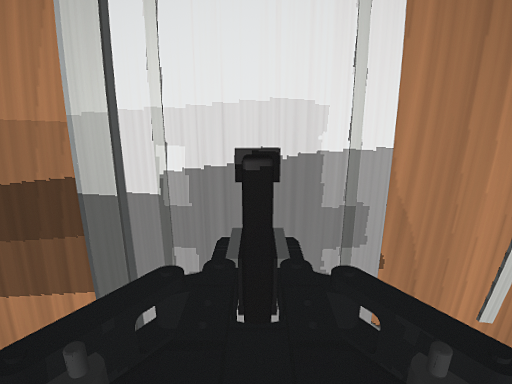

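Emit:
step_arm(targets=[[[0,0,0,0.04,0],[0,0,0,0.04,0],[0,0,0,0,0],[0,0,0,0,0]]])

```text
time: 24.23
eef_pos: [0.612, 0.1779, 0.0875]
tcp_rot: [0.686, 0.728, -0.0, 0.0]
contact_force: [-4.5, -1.4, 3.8]
opening: 0.154
```

Emit:
step_arm(targets=[[[0,0,0,0.04,0],[0,0,0,0.02,0],[0,0,0,0,0],[0,0,0,0,0]]])

```text
time: 24.57
eef_pos: [0.6119, 0.1779, 0.0867]
tcp_rot: [0.686, 0.728, -0.0, -0.0]
contact_force: [-10.1, -1.6, 10.7]
opening: 0.149
```

Run:
```python
from h import *
s,M=st();print(s["wrist_torque"]);grab("wrist","w21");s,M=st()
```

```text
t 24.57 tcp [0.6119 0.1779 0.0867] yaw_y 3.4 tilt 0.05 F [-10.1  -1.6  10.7] op 0.149 q6 0.06
[-0.24762047  0.95039848 -0.06203035]
t 24.62 tcp [0.6119 0.1779 0.0867] yaw_y 3.4 tilt 0.04 F [-10.5  -1.   10.2] op 0.153 q6 0.06
```

View pics/w21.png

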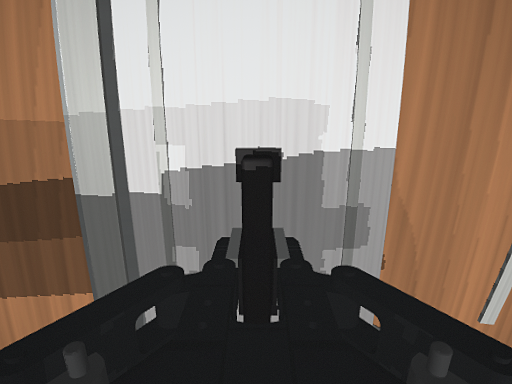

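```bash
cat >> h.py <<'E'
def plate(tag,zlo=.055,zhi=.095):
    c=load(tag+".npz");P=cloud(c);px=c["pixels"];M=np.zeros(P.shape[:2],bool);M[0:225,100:420]=1
    o=np.array([.605,.1775]);y=.058;d=P[...,:2]-o;X=d[...,0]*np.cos(y)+d[...,1]*np.sin(y);Y=-d[...,0]*np.sin(y)+d[...,1]*np.cos(y)
    k=M&(P[...,2]>zlo)&(P[...,2]<zhi)&(abs(X)<.06)&(Y>0.02)&(Y<.13)
    A=np.c_[X[k],Y[k],np.ones(k.sum())];z=P[k][:,2];w=np.ones(len(z),bool)
    for _ in range(4):
        s=np.linalg.lstsq(A[w],z[w],rcond=None)[0];w=abs(A@s-z)<.004
    print("plate slope x %.2f deg y %.2f deg z at centre %.4f, at -73 %.4f, +73 %.4f n%d"%(np.degrees(s[0]),np.degrees(s[1]),s[2],s[2]-.0735*s[0],s[2]+.0735*s[0],w.sum()))
E
python3 - <<'E'
from h import *
plate("w20");plate("w21")
E
```

```text
plate slope x -0.12 deg y -0.05 deg z at centre 0.0768, at -73 0.0769, +73 0.0766 n45730
plate slope x 1.30 deg y -0.10 deg z at centre 0.0747, at -73 0.0730, +73 0.0764 n45613
```

Emit:
step_arm(targets=[[[0,0,0,0.03,0],[0,0,0,0.03,0],[0,0,0,0,0],[0,0,0,0,0]]])

```text
time: 24.95
eef_pos: [0.6114, 0.1779, 0.085]
tcp_rot: [0.686, 0.728, -0.001, -0.0]
contact_force: [-13.4, -2.9, 14.7]
opening: 0.153
```

Run:
```python
from h import *
s,M=st();grab("wrist","w22");plate("w22")
```

```text
t 24.95 tcp [0.6114 0.1779 0.085 ] yaw_y 3.4 tilt 0.13 F [-13.4  -2.9  14.7] op 0.153 q6 0.06
plate slope x 2.68 deg y -0.12 deg z at centre 0.0730, at -73 0.0696, +73 0.0765 n45593
```

Emit:
step_arm(targets=[[[0,0,-0.05,0,0],[0,0,-0.05,0,0],[0,0,-0.05,0,0],[0,0,-0.05,0,0],[0,0,0,0,0],[0,0,0,0,0]]])

```text
time: 25.5
eef_pos: [0.608, 0.1777, 0.0843]
tcp_rot: [0.686, 0.728, 0.004, 0.004]
contact_force: [4.8, 0.1, 6.5]
opening: 0.149
```

Run:
```python
from h import *
s,M=st();grab("wrist","w23");plate("w23")
```

```text
t 25.50 tcp [0.608  0.1777 0.0843] yaw_y 3.4 tilt 0.64 F [4.8 0.1 6.5] op 0.149 q6 0.07
plate slope x 3.30 deg y -0.12 deg z at centre 0.0724, at -73 0.0682, +73 0.0766 n45589
```

View pics/w23.png

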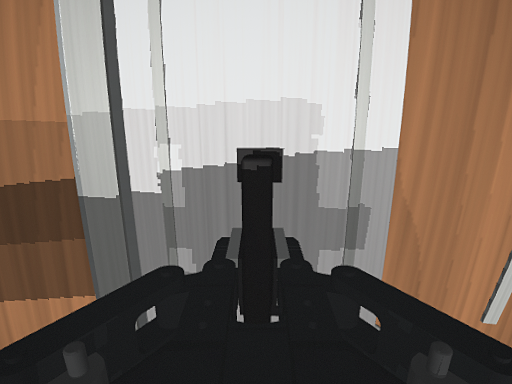

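Emit:
step_arm(targets=[[[0,0,-0.06,0,0],[0,0,-0.06,0,0],[0,0,-0.06,0,0],[0,0,0,0,0],[0,0,0,0,0]]])

```text
time: 25.97
eef_pos: [0.6003, 0.1772, 0.0838]
tcp_rot: [0.686, 0.728, 0.004, 0.003]
contact_force: [4.8, 0.9, 5.8]
opening: 0.154
```

Run:
```python
from h import *
s,M=st();grab("wrist","w24");plate("w24")
```

```text
t 25.97 tcp [0.6003 0.1772 0.0838] yaw_y 3.4 tilt 0.57 F [4.8 0.9 5.8] op 0.154 q6 0.07
plate slope x 3.27 deg y -0.12 deg z at centre 0.0724, at -73 0.0682, +73 0.0766 n45792
```

View pics/w24.png

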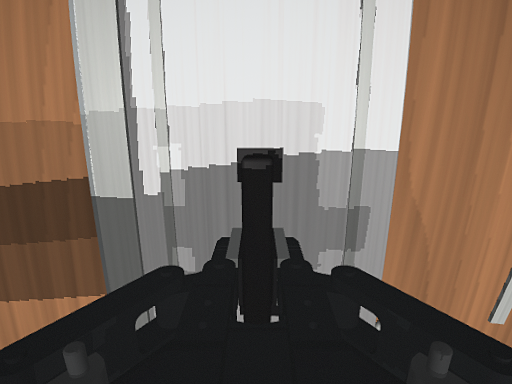

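Emit:
step_arm(targets=[[[0,0,-0.06,0,0],[0,0,-0.06,0,0],[0,0,-0.04,0,0],[0,0,0,0,0],[0,0,0,0,0]]])

```text
time: 26.43
eef_pos: [0.5878, 0.1763, 0.0785]
tcp_rot: [0.686, 0.728, -0.002, -0.002]
contact_force: [0.3, 0.6, -4.9]
opening: 0.15
```

Run:
```python
from h import *
s,M=st();grab("wrist","w25");plate("w25");grab("scene","s25");crop("s25",215,180,395,330,4.4,"s25c")
```

```text
t 26.43 tcp [0.5878 0.1763 0.0785] yaw_y 3.4 tilt 0.36 F [ 0.3  0.6 -4.9] op 0.150 q6 0.07
plate slope x 0.13 deg y -0.09 deg z at centre 0.0668, at -73 0.0666, +73 0.0669 n44112
```

View pics/w25.png

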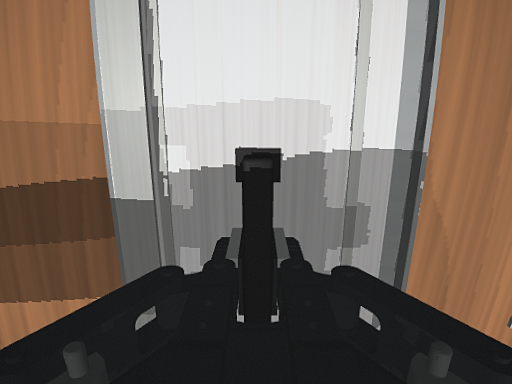

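View pics/s25c.png

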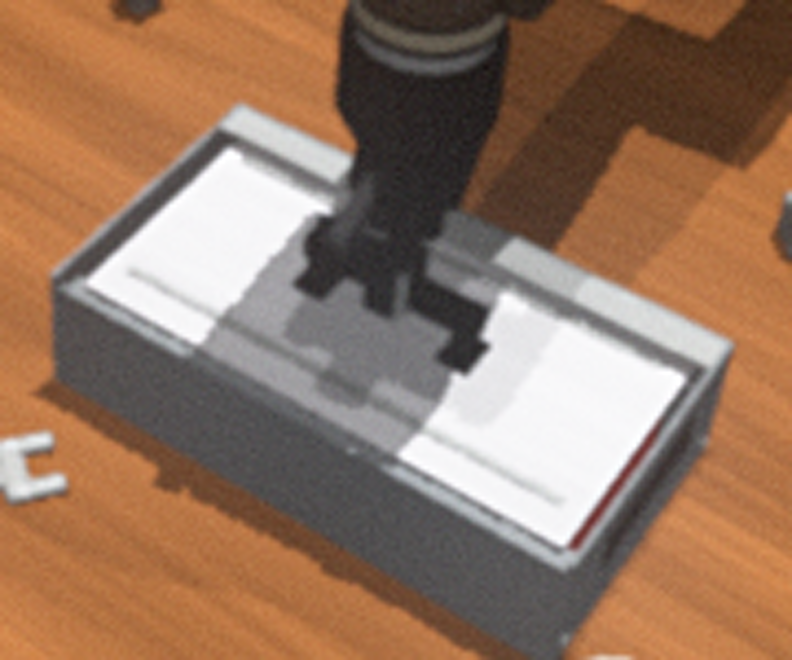

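Emit:
step_arm(targets=[[[0,0,0.06,0,0],[0,0,0.06,0,0],[0,0,0.04,0.02,0],[0,0,0,0.02,0],[0,0,0,0,0],[0,0,0,0,0]]])

```text
time: 27.03
eef_pos: [0.5966, 0.1769, 0.0791]
tcp_rot: [0.686, 0.728, -0.0, -0.0]
contact_force: [-0.8, 0.8, -3.8]
opening: 0.151
```

Run:
```python
from h import *
s,M=st();grab("wrist","w26");plate("w26");grab("scene","s26");crop("s26",215,180,395,330,4.4,"s26c");s,M=st()
```

```text
t 27.03 tcp [0.5966 0.1769 0.0791] yaw_y 3.4 tilt 0.03 F [-0.8  0.8 -3.8] op 0.151 q6 0.07
plate slope x 0.47 deg y -0.06 deg z at centre 0.0674, at -73 0.0668, +73 0.0680 n45770
t 27.13 tcp [0.5966 0.1769 0.0793] yaw_y 3.4 tilt 0.01 F [-0.7 -0.9 -4.1] op 0.151 q6 0.07
```

View pics/w26.png

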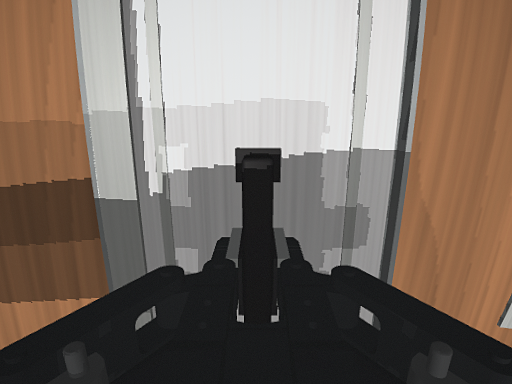

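View pics/s26c.png

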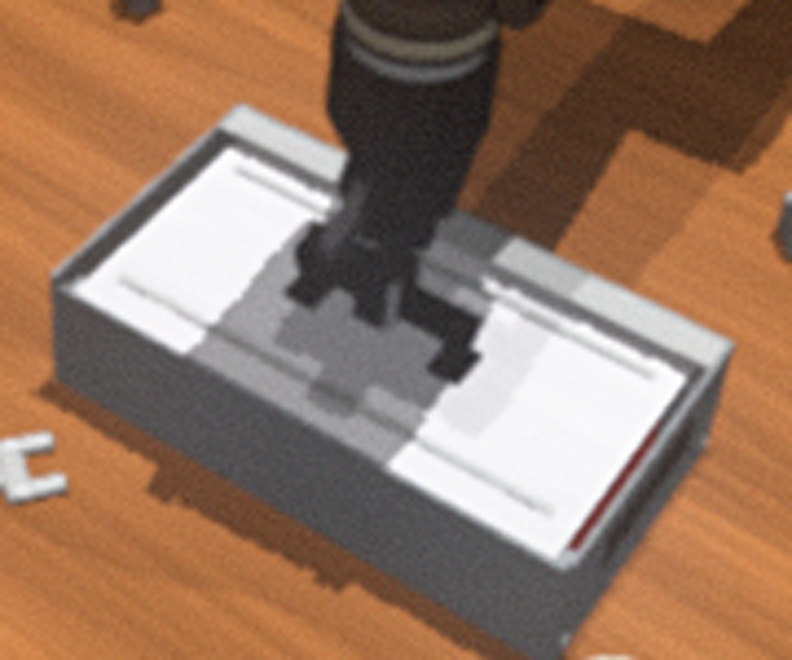

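Emit:
step_arm(targets=[[[0,0,-0.03,0.02,0],[0,0,0,0.02,0],[0,0,0,0,0],[0.5,0,0,0,0],[0.5,0,0,0,0],[0.5,0,0,0,0],[0.5,0,0,0,0],[0.5,0,0,0,0]]])

```text
time: 27.8
eef_pos: [0.5959, 0.1769, 0.0782]
tcp_rot: [0.686, 0.728, 0.0, 0.0]
contact_force: [-0.1, -0.0, 0.3]
opening: 0.5
```

Emit:
step_arm(targets=[[[0.5,0,0,-0.3,0],[0.5,0,0,-0.6,0],[0.5,0,0,-0.8,0],[0.5,0,0,-0.8,0],[0.5,0,0,-0.5,0],[0.5,0,0,0,0]]])

```text
time: 28.3
eef_pos: [0.599, 0.1774, 0.2058]
tcp_rot: [0.686, 0.728, 0.005, 0.004]
contact_force: [0.1, 0.6, 0.6]
opening: 0.503
```

Run:
```python
from h import *
s,M=st();grab("wrist","w27");plate("w27");grab("scene","s27");crop("s27",215,180,395,330,4.4,"s27c");grab("top","t27");s,M=st()
```

```text
t 28.30 tcp [0.599  0.1774 0.2058] yaw_y 3.4 tilt 0.73 F [0.1 0.6 0.6] op 0.503 q6 0.07
plate slope x 0.07 deg y -0.06 deg z at centre 0.0662, at -73 0.0661, +73 0.0663 n14858
t 28.45 tcp [0.5951 0.1768 0.1974] yaw_y 3.4 tilt 0.03 F [-0.4  0.2 -0.3] op 0.505 q6 0.07
```

View pics/w27.png

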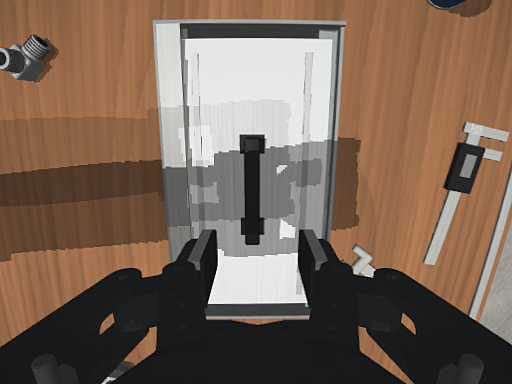

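View pics/s27c.png

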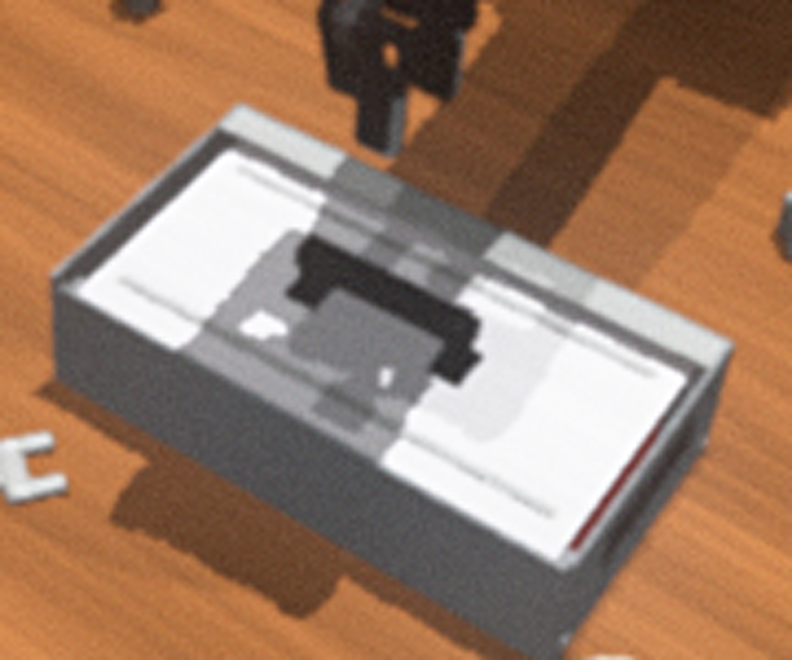

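Run:
```python
from h import *
np.set_printoptions(precision=4,suppress=True)
c=load("t27.npz");P=cloud(c)
for n,b in(("elbow",(130,232,155,258)),("union",(305,205,330,225))):
    q=P[b[1]:b[3],b[0]:b[2]].reshape(-1,3);q=q[(q[:,2]>.042)&(q[:,2]<.06)];print(n,len(q),q.mean(0) if len(q) else None)
w=load("w27.npz");P=cloud(w);k=(P[...,2]>.088)&(P[...,2]<.103)&(abs(P[...,0]-.6)<.04)&(abs(P[...,1]-.177)<.08);k[225:]=0
print(P[k].mean(0),P[k][:,2].max())
crop("t27",60,60,360,260,2.6,"t27c")
```

```text
elbow 0 None
union 76 [ 0.4094 -0.1398  0.0502]
[0.5951 0.1901 0.0978] 0.09999736970964791
```

View pics/t27c.png

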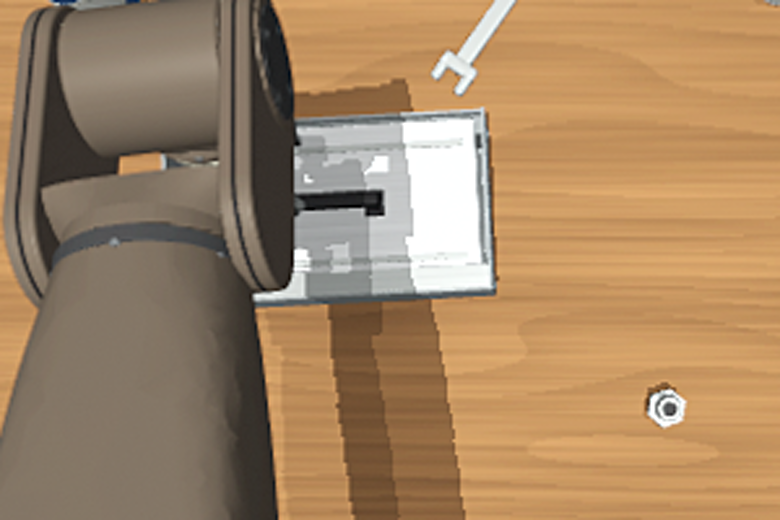

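Run:
```python
from h import *
a=cv2.imread("pics/scene0.png").astype(int);b=cv2.imread("pics/s27.png").astype(int)
print(abs(a-b)[215:248,388:412].mean(), abs(a-b)[160:188,236:258].mean())
from plant import sign_off
print(sign_off())
```

```text
9.587542087542088 8.333874458874458
the job is handed in; nothing more can be done
None
```

The caddy is packed and covered, and I've handed the job in after about 28 s of robot time. The red union, yellow elbow and blue tee are each in the bin of their own colour. One edge of the cover is under the lip and the other sits inside the stop strip.

**Cover:** it lies flat. The plate top measured 66 mm up, as it should on ledges 62 mm high, with a slope under 0.1°. The handle is at about x = -10 mm in the caddy frame.

**Capped fittings:** all three were standing upright in their bins in the last top picture, taken before the cover went on. I couldn't see them after that.

**Bare fittings:** the bare union measured within 1 mm of where it started. The arm hid the bare elbow from the top camera. In the scene picture it looks unmoved, and comparing it with the first picture showed only a small difference, about the same as at the unmoved union.

**Robot:** it is clear of everything, with the gripper open about 0.2 m above the bench.

**Disagreements:** the top, wrist and scene cameras differed by up to about 6 mm on where the caddy is. I relied on the scene and wrist cameras, which matched the robot's own position readings. The final handle position rests on that choice. However, the slot wall and strip limit the cover to -16.5 to -3.5 mm in x, and the end cheeks limit it to 8 mm in y. Both are within what is allowed.

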